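Set up the doming bench

ROBOT

A 6-joint arm with a two-finger parallel gripper is mounted at the origin on the work surface. World frame = base frame: x ahead of the robot, y to its left, z up, the work surface at z = 0. Lengths are in m, angles in degrees, forces in N, time in s.
With the tool pointing down it reaches from about 0.3 to 0.75 m from the base axis. Payload 8.5 kg.
Tool frame: the origin (TCP) lies at the very end of the fingers, on their centre line; the grasp point (between the pads) lies 19 mm behind it (env.grasp_offset is the distance from the TCP to the grasp point, in m); y points along the fingers, z is the direction in which the jaws open and shut, and the axes are right-handed (so a half turn about y gives the same grasp; the last joint's range is limited). The gripper opens to 85 mm and grips with 20 to 120 N. Pads are 22 mm wide; open, the fingers measure 114 mm over their backs; the gripper's body (76 mm by 85 mm) begins 54 mm behind the grasp point. The pads swing forward as they close: fully open they stand 13 mm farther back than shut.
Start: joints at [-79.945, 21.807, 74.336, -0, 83.858, -12.336], TCP at [0.21, -0.509, 0.231] pointing down, gripper open.
Joint ranges: [-178.18, 178.18], [-50.72, 133.34], [12.68, 142.11], [-81.47, 261.47], [9.98, 163.14], [-165.26, 165.26]. Speed limits (degrees/s): [136.94, 136.94, 180, 180, 180, 180].

INTERFACE

Orientations are given as a 3x3 rotation matrix whose columns are the frame's x, y, z axes.
In Python, from rig import env gives the robot as it stands. The module is installed in compiled form; this text tells all that it offers.
- The arm moves only by the shell command python3 -m pendant 'ROWS' [FORCE]. ROWS is JSON, a list of rows, each a list of 3 entries, a list of its own where there are three numbers: the shift along the world's x, y, z as a fraction of full scale, then the turn about the world's z as a fraction of full scale, then the opening, from 0 (shut) to 1 (fully open). A call has 1 to 12 rows; each row shifts and turns the commanded pose from where the row before left it; what a row does not reach is not made up. Full scale, the value 1, is 30 mm for a shift and 5 degrees for a turn. A row lasts 1/12 s, in which the tool goes at most 41.7 mm and 7.16 degrees, less where a joint would pass 70% of its speed; a pose out of reach is approached as far as the arm can. A call with a number of a shift or a turn outside -1 to 1 is refused whole. A call with a gripper value outside its range is refused whole. The fingers move at their own pace and stop on an object; FORCE is the grip in N (left out, the last holds). Time passes only in rows, so rows that do not move let the fingers close. It gives the time, the measured TCP pose, the force and the opening at its end, in the units of the state.
- env.observe(): the state, without advancing time (a new reading comes with each control period).
- env.get_image(name): name is "scene" or "top" or "wrist"; returns (picture, depth): 480x640x3 uint8, red, green, blue; 480x640 float32, m along the optical axis (not along the pixel's ray), 0 where there is no reading.
- env.camera_model(name): a dict with "camera_matrix" (3x3 intrinsics, pixels), "dist_coeffs" ([k1, k2, p1, p2, k3] as OpenCV has them; the pictures are not rectified), "R" (3x3) and "t" (3): a world point X has camera coordinates R X + t; the wrist camera has in their place "tool_from_camera" (4x4, takes a point from camera to tool coordinates, whose origin is the TCP and whose axes are the tool frame's). Camera axes: x right, y down, z forward; pixel columns grow to the right and rows downward; lengths in m; the calibration is good to about 2 mm. A picture is of the moment at which its call begins: read the wrist's pose just before it. camera_model takes no time and is no camera call.
- env.close_job(): hands the job in, once; it reports no verdict.
The state is a dict: "time_s": time; "q": joint angles; "qvel": joint speeds; "joint_efforts": joint torques, N m; "position": TCP position; "tool_rot": TCP orientation; "ft_force": force on the tool from outside, world axes, zero at the start; "wrist_torque": the same for the moment, N m; "grip_width": finger opening in m.
Only numpy, scipy, OpenCV 4.12 (cv2) and the standard library are available. Lean on these libraries where they do the work, as an engineer would, in place of code of your own. Each camera call takes 0.05 s, during which the arm holds its last target.

TASK

Set the bench up for doming: one of the four identical lidded tubs hides the brass die, so lift the lids to find it, with only one tub open at a time and each lid put properly back on before the next comes off, leaving the steel dies in their tubs, and stand the brass die hollow side up, fully down in the round recess of the steel bolster. Stand every doming punch lying on the bench in the wooden punch stand, one to a well, ball up and foot on the bottom of the well; finish with all four tubs closed, and do not shove the pliers, the cutters or the round steel block about.

Things in the scene. Friction and masses are not known exactly. Their poses are not given: they have to be found in the camera images.
- tub_a: one of four identical open round steel tubs (0.7 kg, loose): 100 mm outer diameter, 45 mm high, wall 3 mm, floor 6 mm thick. Origin: centre of its underside, z up. It holds either one die or nothing
- tub_b: one of four identical open round steel tubs (0.7 kg, loose): 100 mm outer diameter, 45 mm high, wall 3 mm, floor 6 mm thick. Origin: centre of its underside, z up. It holds either one die or nothing
- tub_c: one of four identical open round steel tubs (0.7 kg, loose): 100 mm outer diameter, 45 mm high, wall 3 mm, floor 6 mm thick. Origin: centre of its underside, z up. It holds either one die or nothing
- tub_d: one of four identical open round steel tubs (0.7 kg, loose): 100 mm outer diameter, 45 mm high, wall 3 mm, floor 6 mm thick. Origin: centre of its underside, z up. It holds either one die or nothing
- lid_a: one of four identical lids, each fits every tub (0.12 kg, 3 mm play): dark steel disc 104 mm diameter, 3 mm thick, under it a tapered plug 6 mm deep (88 to 82 mm diameter), on top a black upright knob 18 mm diameter, 24 mm tall. Origin: centre of the disc's underside, z up; the knob spans z 3 to 27 mm. Closed, the origin is 45 mm above its tub's; laid on the bench, at 6 mm
- lid_b: one of four identical lids, each fits every tub (0.12 kg, 3 mm play): dark steel disc 104 mm diameter, 3 mm thick, under it a tapered plug 6 mm deep (88 to 82 mm diameter), on top a black upright knob 18 mm diameter, 24 mm tall. Origin: centre of the disc's underside, z up; the knob spans z 3 to 27 mm. Closed, the origin is 45 mm above its tub's; laid on the bench, at 6 mm
- lid_c: one of four identical lids, each fits every tub (0.12 kg, 3 mm play): dark steel disc 104 mm diameter, 3 mm thick, under it a tapered plug 6 mm deep (88 to 82 mm diameter), on top a black upright knob 18 mm diameter, 24 mm tall. Origin: centre of the disc's underside, z up; the knob spans z 3 to 27 mm. Closed, the origin is 45 mm above its tub's; laid on the bench, at 6 mm
- lid_d: one of four identical lids, each fits every tub (0.12 kg, 3 mm play): dark steel disc 104 mm diameter, 3 mm thick, under it a tapered plug 6 mm deep (88 to 82 mm diameter), on top a black upright knob 18 mm diameter, 24 mm tall. Origin: centre of the disc's underside, z up; the knob spans z 3 to 27 mm. Closed, the origin is 45 mm above its tub's; laid on the bench, at 6 mm
- die_brass: the brass (yellow) forming die: round button 30 mm diameter, 20 mm tall, 0.11 kg, shallow hollow in its top face. Origin: centre of its underside, z up through the hollow face. At the start it stands hollow up, hidden in one of the closed tubs (which one varies), within 8 mm of the tub's axis
- die_steel_1: a dark steel forming die: round button 30 mm diameter, 20 mm tall, 0.11 kg, shallow hollow in its top face. Origin: centre of its underside, z up through the hollow face. At the start it stands hollow up, hidden in one of the closed tubs (which one varies), within 8 mm of the tub's axis
- die_steel_2: a dark steel forming die: round button 30 mm diameter, 20 mm tall, 0.11 kg, shallow hollow in its top face. Origin: centre of its underside, z up through the hollow face. At the start it stands hollow up, hidden in one of the closed tubs (which one varies), within 8 mm of the tub's axis
- recess (a point): centre of the floor of the round recess in the middle of the fixed steel bolster's top, 30 mm above the bench; the recess is 35 mm in diameter and 6 mm deep. The bolster is a block 80 x 80 mm, its top 36 mm above the bench, on a 90 x 90 x 4 mm cork pad; z up, x and y along the block's sides
- punch_1: steel doming punch (0.13 kg): dark square shank 13 x 13 x 92 mm, a bright 20 mm ball at the head; 109 mm long overall. Origin: centre of the flat foot end; x runs along the shank from foot to ball, the ball's centre at x = 99 mm. At the start it lies on the bench, roughly along the world's y, ball to the robot's left (+y). Absent in some runs (None)
- punch_2: steel doming punch (0.13 kg): dark square shank 13 x 13 x 92 mm, a bright 20 mm ball at the head; 109 mm long overall. Origin: centre of the flat foot end; x runs along the shank from foot to ball, the ball's centre at x = 99 mm. At the start it lies on the bench, roughly along the world's y, ball to the robot's left (+y). Absent in some runs (None)
- punch_3: steel doming punch (0.13 kg): dark square shank 13 x 13 x 92 mm, a bright 20 mm ball at the head; 109 mm long overall. Origin: centre of the flat foot end; x runs along the shank from foot to ball, the ball's centre at x = 99 mm. At the start it lies on the bench, roughly along the world's y, ball to the robot's left (+y). Absent in some runs (None)
- punch_4: steel doming punch (0.13 kg): dark square shank 13 x 13 x 92 mm, a bright 20 mm ball at the head; 109 mm long overall. Origin: centre of the flat foot end; x runs along the shank from foot to ball, the ball's centre at x = 99 mm. At the start it lies on the bench, roughly along the world's y, ball to the robot's left (+y). Absent in some runs (None)
- stand: pale wooden punch stand, fixed: block 62 mm (x) by 320 mm (y) by 55 mm high with four empty wells in a row along its y and, at y = +136 mm, a ball stake that stays there (ball 36 mm diameter, top 110 mm above the bench). Origin: centre of its underside, z up, its y pointing roughly away from the robot
- well_0 (a point): centre of the mouth of well 0 of the stand, 55 mm above the bench: a square well 22 x 22 mm, 45 mm deep (floor 10 mm above the bench), sides along the stand's x and y; wells are 55 mm apart
- well_1 (a point): centre of the mouth of well 1 of the stand, 55 mm above the bench: a square well 22 x 22 mm, 45 mm deep (floor 10 mm above the bench), sides along the stand's x and y; wells are 55 mm apart
- well_2 (a point): centre of the mouth of well 2 of the stand, 55 mm above the bench: a square well 22 x 22 mm, 45 mm deep (floor 10 mm above the bench), sides along the stand's x and y; wells are 55 mm apart
- well_3 (a point): centre of the mouth of well 3 of the stand, 55 mm above the bench: a square well 22 x 22 mm, 45 mm deep (floor 10 mm above the bench), sides along the stand's x and y; wells are 55 mm apart
- pliers: red-handled pliers lying on the bench, 155 x 42 mm, 13 mm thick. A bystander. Origin near the middle, on the bench
- cutters: blue-handled cutters lying on the bench, 142 x 44 mm, 13 mm thick. A bystander. Origin near the middle, on the bench
- flat_block: round dark steel bench block, 68 mm diameter, 22 mm high. A bystander. Origin: centre of its underside

How it is judged:
By the outcome, as a careful person would: the job done as asked, in the order asked, and still so for the second after the job is handed in, with the robot touching nothing.
Of punch_1, punch_2, punch_3, punch_4 only 3 to 4 are there at a start; the rules pass over those that are not, and their reading is None.
At some moment in a run one of punch_1, punch_2, punch_3, punch_4 may be knocked a few centimetres aside while the robot is not near it.
Once in a run the grip may slacken for a moment while it holds something.
It also fails if it takes over 210 s, if anything falls off the work surface, if the arm or the gripper's body presses on something with over 40 N, if the wrist force passes 120 N, or if a joint passes its speed limit or range.

## Working session

There is one attempt and no reset: what is moved stays moved. The work goes in short steps, Python scripts to look and compute and a shell command to move; the robot and the scene stay as the last step left them, time stands still between calls to the robot, and variables do not carry over. Pictures are saved under pics/ and viewed, and the job is handed in when it is done.

```bash
mkdir -p pics; ls
cat > h.py <<'E'
import numpy as np, cv2, json
from rig import env
np.set_printoptions(precision=4,suppress=True)
def grab(name,tag):
    s=env.observe(); im,d=env.get_image(name)
    cv2.imwrite(f'pics/{tag}.png',im[:,:,::-1]); np.savez(f'pics/{tag}.npz',im=im,d=d,pos=s['position'],rot=s['tool_rot'],name=name)
    return im,d,s
def load(tag):
    z=np.load(f'pics/{tag}.npz'); return z['im'],z['d'],z['pos'],z['rot'],str(z['name'])
def cam(tag):
    im,d,p,R,name=load(tag); m=env.camera_model(name)
    K=np.array(m['camera_matrix']);D=np.array(m['dist_coeffs'])
    if name=='wrist':
        T=np.array(m['tool_from_camera']); Rw=R@T[:3,:3]; c=R@T[:3,3]+p
    else:
        Rw=np.array(m['R']).T; c=-Rw@np.array(m['t'])
    return K,D,Rw,c,d
def ray(tag,uv):
    K,D,Rw,c,d=cam(tag)
    n=cv2.undistortPoints(np.array([[uv]],float),K,D)[0,0]
    return c,Rw@np.array([n[0],n[1],1.])
def atz(tag,uv,z):
    c,r=ray(tag,uv); return c+r*(z-c[2])/r[2]
def dep(tag,uv):
    d=load(tag)[1]; c,r=ray(tag,uv); return c+r*float(d[int(round(uv[1])),int(round(uv[0]))])
def tri(a,uva,b,uvb):
    c1,r1=ray(a,uva);c2,r2=ray(b,uvb)
    A=np.stack([r1,-r2],1); s=np.linalg.lstsq(A,c2-c1,rcond=None)[0]
    p,q=c1+s[0]*r1,c2+s[1]*r2
    return (p+q)/2,np.linalg.norm(p-q)
def proj(tag,X):
    K,D,Rw,c,d=cam(tag)
    R=Rw.T; t=-R@c
    return cv2.projectPoints(np.array(X,float).reshape(-1,1,3),cv2.Rodrigues(R)[0],t,K,D)[0][:,0]
def crop(tag,x0,y0,x1,y1,f,out):
    im=load(tag)[0]; c=im[y0:y1,x0:x1,::-1]
    cv2.imwrite(f'pics/{out}.png',cv2.resize(c,None,fx=f,fy=f,interpolation=cv2.INTER_CUBIC))
def xyz(tag):
    K,D,Rw,c,d=cam(tag)
    v,u=np.mgrid[:480,:640]; n=cv2.undistortPoints(np.stack([u.ravel(),v.ravel()],1).astype(float)[:,None],K,D)[:,0]
    r=np.c_[n,np.ones(len(n))]@Rw.T
    P=c+r*d.reshape(-1,1); P[d.ravel()==0]=np.nan
    return P.reshape(480,640,3)
E
python3 - <<'E'
from h import *
s=env.observe()
for k in s: print(k,np.array(s[k]))
print(env.grasp_offset)
for n in ['top','scene','wrist']: grab(n,n+'0')
for n in ['top','scene','wrist']: 
  m=env.camera_model(n); print(n,{k:np.array(v).round(3).tolist() for k,v in m.items()})
E
```

```text
pics
time_s 0.0
q [-79.9447  21.8424  74.385   -0.0001  83.8579 -12.3373]
qvel [ 0.0252  0.1274  0.0214 -0.0598 -0.0301 -0.0646]
joint_efforts [ -0.0015 -44.8467 -23.1277  -0.0003   0.0048   0.    ]
position [ 0.2095 -0.5082  0.2307]
tool_rot [[-0.9246 -0.0003  0.381 ]
 [-0.381   0.0015 -0.9246]
 [-0.0003 -1.     -0.0015]]
ft_force [-0.0403 -0.0746  0.4725]
wrist_torque [ 0.0387 -0.0157  0.0344]
grip_width 0.08561251667047934
0.0187
top {'camera_matrix': [[459.844, 0.0, 329.639], [0.0, 459.844, 244.543], [0.0, 0.0, 1.0]], 'dist_coeffs': [0.036, 0.0, 0.0, 0.0, 0.0], 'R': [[-0.027, -0.999, -0.021], [-0.985, 0.03, -0.172], [0.173, 0.016, -0.985]], 't': [0.044, 0.562, 0.879]}
scene {'camera_matrix': [[558.324, 0.0, 319.8], [0.0, 558.324, 237.953], [0.0, 0.0, 1.0]], 'dist_coeffs': [-0.142, 0.0, 0.0, 0.0, 0.0], 'R': [[0.803, 0.595, -0.015], [0.373, -0.522, -0.767], [-0.464, 0.611, -0.642]], 't': [-0.47, -0.15, 1.428]}
wrist {'camera_matrix': [[343.701, 0.0, 320.283], [0.0, 343.701, 239.725], [0.0, 0.0, 1.0]], 'dist_coeffs': [-0.043, 0.0, 0.0, 0.0, 0.0], 'tool_from_camera': [[0.0, 0.957, 0.29, -0.073], [0.0, -0.29, 0.957, -0.143], [1.0, -0.0, -0.0, -0.0], [0.0, 0.0, 0.0, 1.0]]}
```

View pics/top0.png

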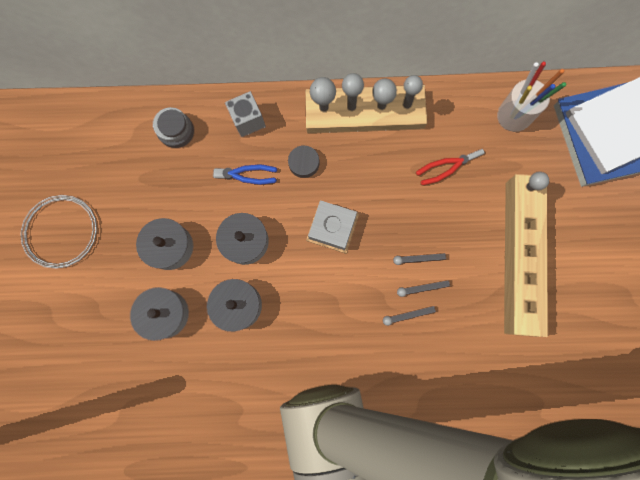

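View pics/scene0.png

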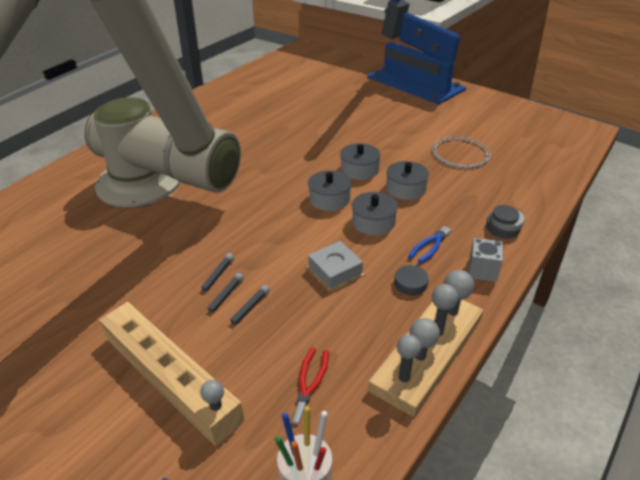

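View pics/wrist0.png

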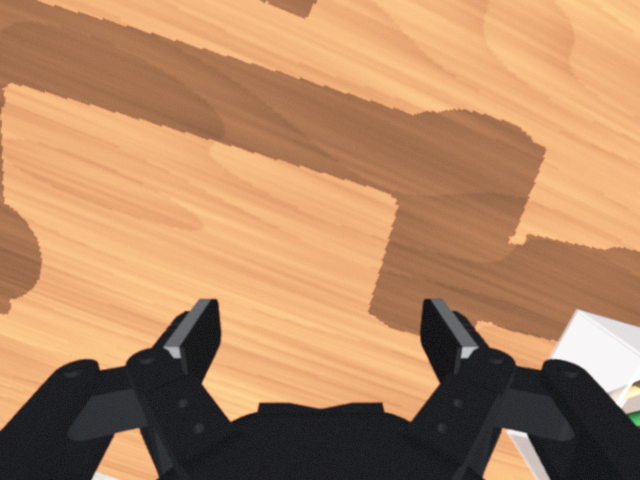

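The top view shows four tubs at (163,243), (241,238), (158,313), (233,304), the bolster at (333,225), three punches with their balls at (398,260), (402,292), (388,320), and the stand's wells at (530,224–306). Next I'll take enlarged crops.

Run:
```python
from h import *
crop('top0',120,200,380,350,3,'c_tubs'); crop('top0',370,160,570,350,4,'c_pun')
crop('scene0',290,130,450,290,4,'s_tubs'); crop('scene0',90,240,290,440,4,'s_pun')
```

```text
(no output)
```

View pics/c_tubs.png

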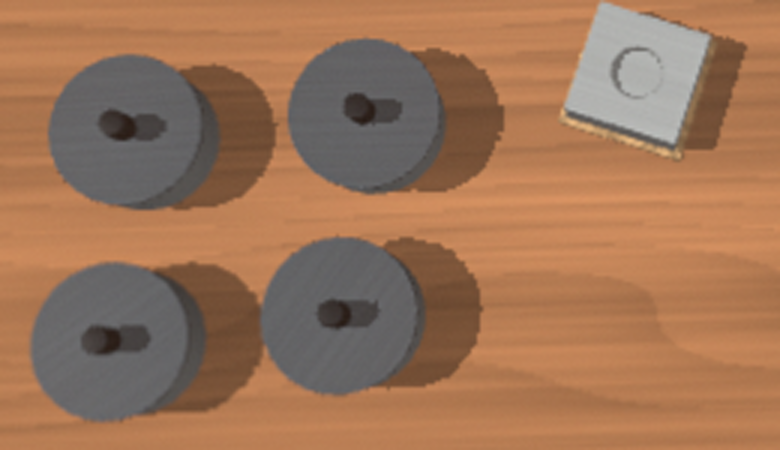

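View pics/c_pun.png

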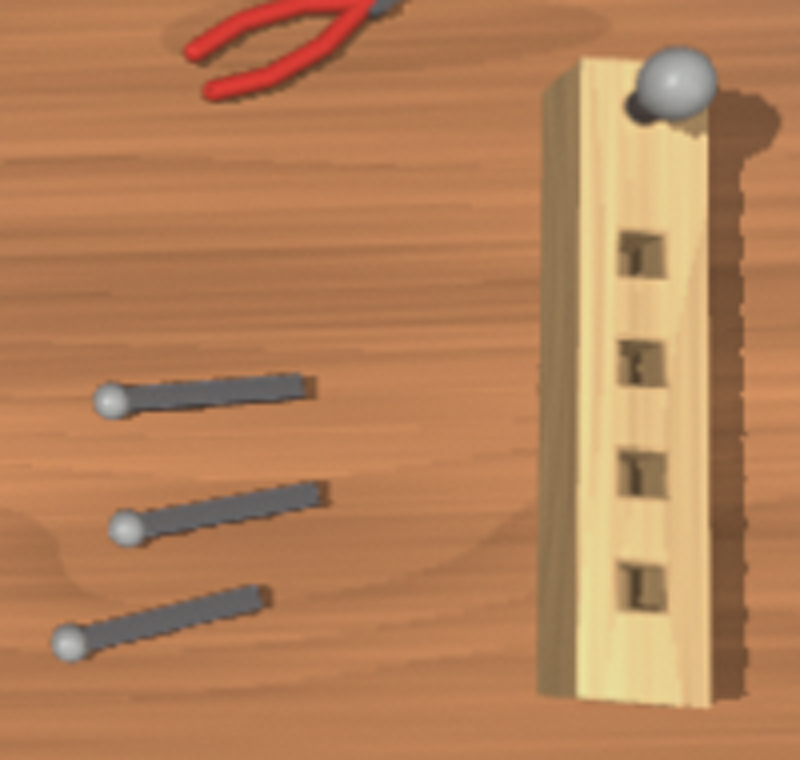

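View pics/s_tubs.png

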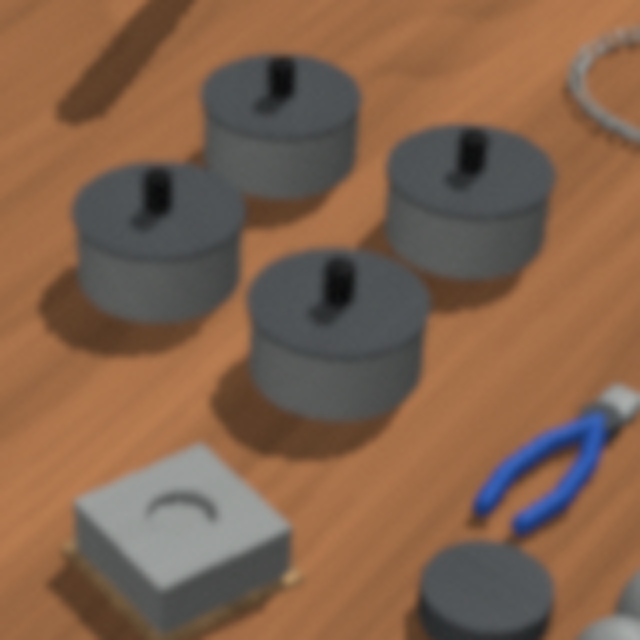

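View pics/s_pun.png

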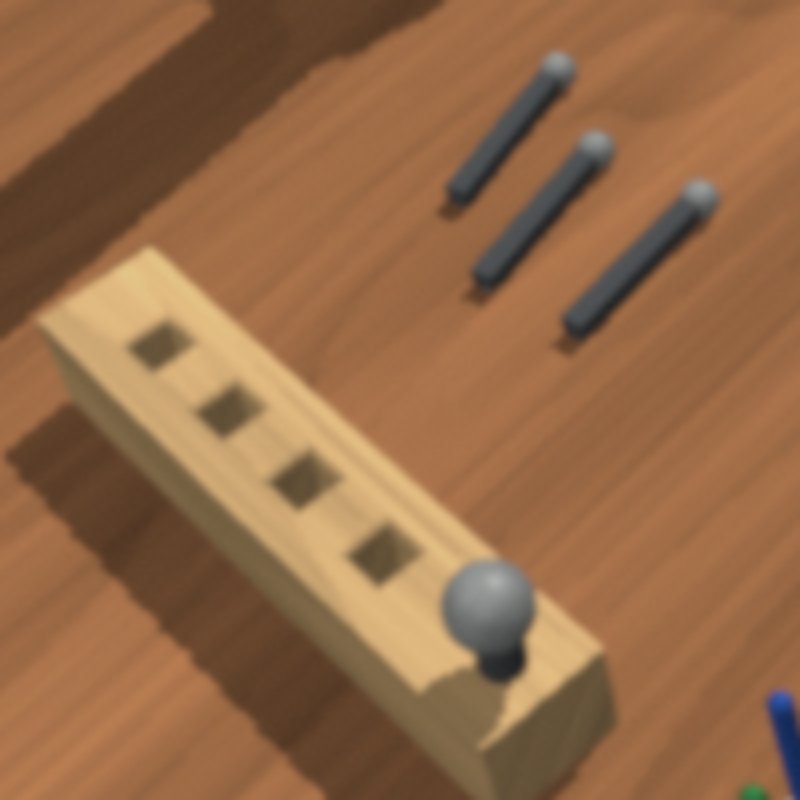

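Run:
```python
from h import *
T=lambda u,v:((u+.5)/3+120-.5,(v+.5)/3+200-.5); P=lambda u,v:((u+.5)/4+370-.5,(v+.5)/4+160-.5)
S=lambda u,v:((u+.5)/4+290-.5,(v+.5)/4+130-.5); Q=lambda u,v:((u+.5)/4+90-.5,(v+.5)/4+240-.5)
L=[('tub1',T(125.5,131),S(470,170),.048),('tub2',T(365.5,115),S(339,303),.048),('tub3',T(110,341),S(281,98),.048),('tub4',T(340,316),S(159,211),.048),
('recess',T(638,74),S(182,515),.036)]
L+=[(f'w{i}',P(*a),Q(*b),.055) for i,(a,b) in enumerate([((642,586),(161,344)),((642,473),(231,411)),((642,363),(306,482)),((642,254),(386,553))])]
L+=[(f'ball{i}',P(*a),Q(*b),.01) for i,(a,b) in enumerate([((112,400),(699,198)),((127,528),(596,147)),((69,643),(557,69))])]
L+=[(f'foot{i}',P(*a),Q(*b),.01) for i,(a,b) in enumerate([((307,386),(577,332)),((322,494),(484,282)),((266,598),(456,198))])]
L+=[('stake',P(677,81),Q(488,604),.092)]
for n,a,b,z in L:
    X,e=tri('top0',a,'scene0',b); print(n,'tri',X,'err%.4f'%e,'topz',atz('top0',a,z)[:2],'scz',atz('scene0',b,z)[:2],'dep',dep('top0',a))
print(cam('top0')[3],cam('scene0')[3])
```

```text
tub1 tri [0.5774 0.3711 0.0425] err0.0001 topz [0.5764 0.369 ] scz [0.5812 0.3635] dep [0.5735 0.3631 0.0632]
tub2 tri [0.5841 0.2086 0.0419] err0.0014 topz [0.5824 0.2068] scz [0.5887 0.2021] dep [0.5786 0.2028 0.0672]
tub3 tri [0.4361 0.3763 0.0411] err0.0008 topz [0.4361 0.3739] scz [0.4419 0.3663] dep [0.4354 0.3662 0.0675]
tub4 tri [0.4483 0.2242 0.0423] err0.0005 topz [0.4478 0.2227] scz [0.4533 0.2177] dep [0.4467 0.2177 0.07  ]
recess tri [0.6088 0.0217 0.0312] err0.0002 topz [0.6077 0.0216] scz [0.612  0.0174] dep [0.6092 0.0217 0.0288]
w0 tri [ 0.4294 -0.3571  0.0518] err0.0012 topz [ 0.4297 -0.3553] scz [ 0.4317 -0.3588] dep [ 0.4306 -0.3674  0.0252]
w1 tri [ 0.4843 -0.363   0.051 ] err0.0009 topz [ 0.4842 -0.361 ] scz [ 0.4872 -0.365 ] dep [ 0.487  -0.374   0.0236]
w2 tri [ 0.539  -0.3689  0.05  ] err0.0005 topz [ 0.5384 -0.3666] scz [ 0.5425 -0.371 ] dep [ 0.5428 -0.379   0.0254]
w3 tri [ 0.5938 -0.374   0.0512] err0.0006 topz [ 0.5932 -0.3721] scz [ 0.5961 -0.3757] dep [ 0.599  -0.3839  0.0273]
ball0 tri [ 0.5335 -0.113   0.0082] err0.0017 topz [ 0.5338 -0.1121] scz [ 0.5342 -0.1149] dep [ 0.5328 -0.1111  0.0175]
ball1 tri [ 0.4669 -0.1168  0.0087] err0.0010 topz [ 0.4671 -0.1163] scz [ 0.4676 -0.1181] dep [ 0.4666 -0.1152  0.0182]
ball2 tri [ 0.409  -0.0845  0.0083] err0.0018 topz [ 0.4096 -0.0836] scz [ 0.4099 -0.0863] dep [ 0.4096 -0.0825  0.0214]
foot0 tri [ 0.5402 -0.2134  0.0042] err0.0036 topz [ 0.5381 -0.2134] scz [ 0.5456 -0.2156] dep [ 0.5395 -0.2157  0.0002]
foot1 tri [ 0.4831 -0.2171  0.0055] err0.0025 topz [ 0.4819 -0.217 ] scz [ 0.4876 -0.2189] dep [ 0.4829 -0.2199 -0.002 ]
foot2 tri [ 0.4307 -0.1847  0.0055] err0.0027 topz [ 0.4297 -0.1848] scz [ 0.4356 -0.1866] dep [ 0.43   -0.187  -0.0007]
stake tri [ 0.6698 -0.3824  0.0915] err0.0022 topz [ 0.6704 -0.3814] scz [ 0.6693 -0.3834] dep [ 0.6659 -0.3747  0.1067]
[0.4029 0.0135 0.9634] [ 1.0968 -0.6703  0.7941]
```

```bash
python3 -m pendant '[[[0.8,1,0.1],1,1],[[0.8,1,0.1],1,1],[[0.8,1,0.1],1,1],[[0.8,1,0],1,1],[[0.8,1,0],1,1],[[0.8,1,0],1,1],[[0.8,1,0],1,1],[[0.8,1,0],1,1],[[0.8,1,0],1,1],[[0.8,1,0],1,1],[[0.8,1,0],1,1],[[0.8,0.5,0],1,1]]' 20
python3 -m pendant '[[[0,0,0],1,1],[[0,0,0],0.5,1],[[0,0,0],0,1]]'
python3 - <<'E'
from h import *
im,d,s=grab('wrist','w1'); print(s['position'],s['tool_rot'],s['q'],s['time_s'])
E
```

```text
time_s: 1.15
position: [0.4982, -0.1602, 0.2405]
tool_rot: [[-0.126, -0.0, 0.992], [-0.992, 0.001, -0.126], [-0.001, -1.0, -0.0]]
ft_force: [0.1, -0.4, 0.1]
grip_width: 0.0858
time_s: 1.4
position: [0.4977, -0.163, 0.2399]
tool_rot: [[0.001, -0.001, 1.0], [-1.0, 0.0, 0.001], [-0.0, -1.0, -0.001]]
ft_force: [-0.2, -0.5, -0.9]
grip_width: 0.0858
[ 0.4977 -0.163   0.2399] [[ 0.0008 -0.0008  1.    ]
 [-1.      0.0004  0.0008]
 [-0.0004 -1.     -0.0008]] [-31.0951  18.8176  77.5127  -0.0034  83.7191 -31.1401] 1.4
```

View pics/w1.png

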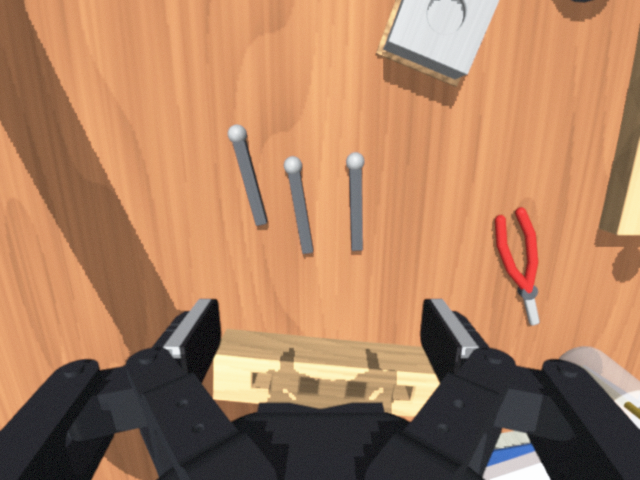

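The wrist view shows the punch balls at (355,161), (293,166), (237,133) and the bolster at the top. I'll compare these with the fixed-camera estimates.

Run:
```python
from h import *
for n,uv,z in [('b0',(355.5,161),.01),('b1',(293,165.5),.01),('b2',(237,133),.01),('f0',(357,250),.006),('f1',(308,253),.006),('f2',(262,227),.006),('rec',(446,12),.036)]:
    print(n,atz('w1',uv,z),dep('w1',uv))
crop('w1',210,100,380,270,4,'w1c')
```

```text
b0 [ 0.5337 -0.1143  0.01  ] [ 0.5326 -0.1136  0.0209]
b1 [ 0.4672 -0.1191  0.01  ] [ 0.4679 -0.1184  0.0189]
b2 [ 0.4095 -0.0856  0.01  ] [ 0.4119 -0.0857  0.0201]
f0 [ 0.5388 -0.2153  0.006 ] [ 0.5381 -0.2132  0.0123]
f1 [ 0.4821 -0.219   0.006 ] [ 0.4819 -0.2209  0.0005]
f2 [ 0.4303 -0.1879  0.006 ] [ 0.4291 -0.1895 -0.0003]
rec [0.6091 0.0196 0.036 ] [0.6115 0.0219 0.0285]
```

View pics/w1c.png

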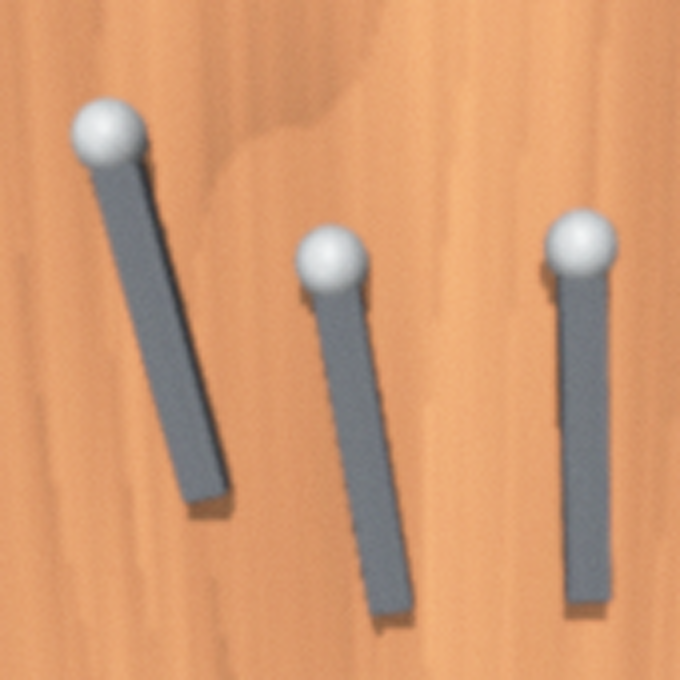

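```bash
python3 -m pendant '[[[0,1,0],0,1],[[0,1,0],0,1],[[0,1,0],0,1],[[0,1,0],0,1],[[0,1,0],0,1],[[0,1,0],0,1],[[0,1,0],0,1],[[0,1,0],0,1],[[0,1,0],0,1],[[0,1,0],0,1],[[0,1,0],0,1],[[0.3,0.8,0],0,1]]'
python3 -m pendant '[[[0,0,0],0,1],[[0,0,0],0,1]]'
python3 - <<'E'
from h import *
im,d,s=grab('wrist','w2'); print(s['position'],s['q'],s['time_s'])
E
```

```text
time_s: 2.45
position: [0.5054, 0.1922, 0.2406]
tool_rot: [[-0.003, -0.0, 1.0], [-1.0, 0.0, -0.003], [-0.0, -1.0, -0.0]]
ft_force: [0.7, -0.3, 0.3]
grip_width: 0.0852
time_s: 2.62
position: [0.5064, 0.1909, 0.24]
tool_rot: [[-0.002, -0.0, 1.0], [-1.0, -0.0, -0.002], [0.0, -1.0, -0.0]]
ft_force: [0.1, -0.3, -0.2]
grip_width: 0.0857
[0.5064 0.1909 0.24  ] [ 8.1233 20.5841 74.7853 -0.0118 84.6584  8.235 ] 2.6167
```

View pics/w2.png

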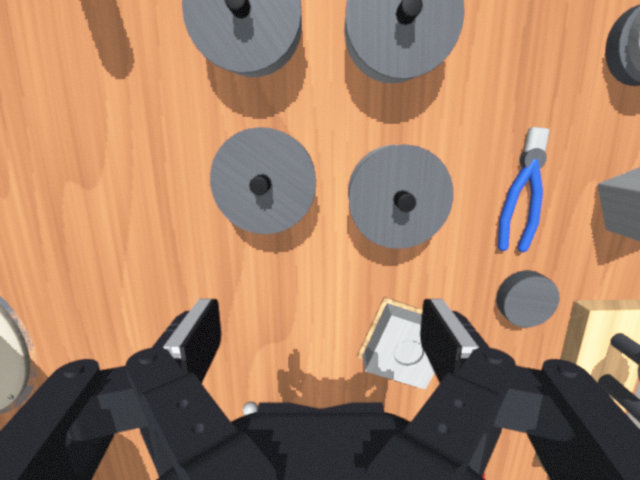

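The wrist view shows tub4's lid centre at (263,180) and tub2's at (400,196). The bolster recess is at (409,352), and the far knobs are at (238,5) and (410,9).

Run:
```python
from h import *
for n,uv,z in [('lid4',(263,180),.048),('knob4',(260.5,184),.072),('lid2',(400.5,196),.048),('knob2',(405,201.5),.072),('knob3',(237,4.5),.072),('knob1',(410,9),.072),('rec',(409,352),.036)]:
    print(n,atz('w2',uv,z),dep('w2',uv))
crop('w2',200,110,470,270,3,'w2c')
```

```text
lid4 [0.4498 0.2241 0.048 ] [0.4538 0.227  0.0722]
knob4 [0.4513 0.2234 0.072 ] [0.4514 0.2234 0.0721]
lid2 [0.584  0.2082 0.048 ] [0.5792 0.2117 0.0688]
knob2 [0.5829 0.2072 0.072 ] [0.5831 0.207  0.071 ]
knob3 [0.4392 0.3671 0.072 ] [0.4393 0.3669 0.0725]
knob1 [0.5775 0.3635 0.072 ] [0.5771 0.363  0.0737]
rec [0.6094 0.0214 0.036 ] [0.6111 0.0173 0.0302]
```

View pics/w2c.png

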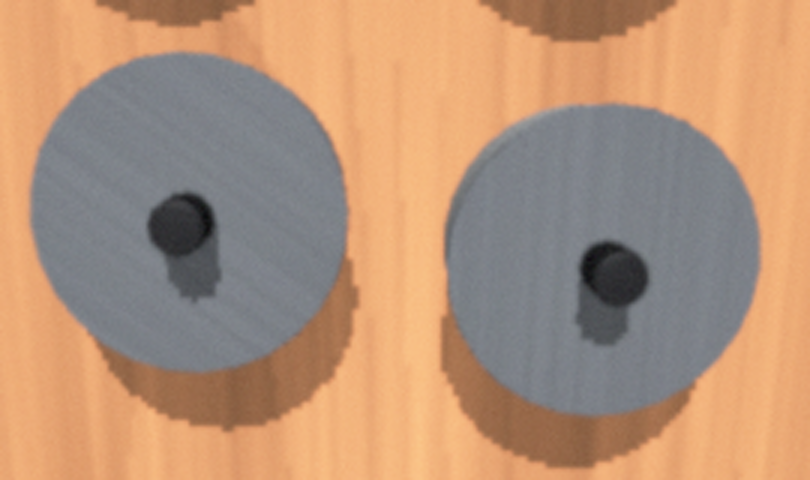

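```bash
python3 -m pendant '[[[-0.93,0.55,0],0,0.55],[[-0.93,0.55,-0.5],0,0.55],[[0,0,-1],0,0.55],[[0,0,-1],0,0.55],[[0,0,-1],0,0.55],[[0,0,-1],0,0.55],[[0,0,0],0,0.55],[[0,0,0],0,0.55]]'
python3 - <<'E'
from h import *
im,d,s=grab('wrist','w3'); print(s['position'],s['q'],s['time_s'])
E
```

```text
time_s: 3.33
position: [0.4505, 0.2224, 0.1053]
tool_rot: [[-0.004, -0.002, 1.0], [-1.0, -0.001, -0.004], [0.001, -1.0, -0.002]]
ft_force: [-0.6, -0.6, 0.5]
grip_width: 0.047
[0.4505 0.2224 0.1053] [12.7565 24.941  92.7763 -0.006  62.4158 12.9867] 3.3333
```

View pics/w3.png

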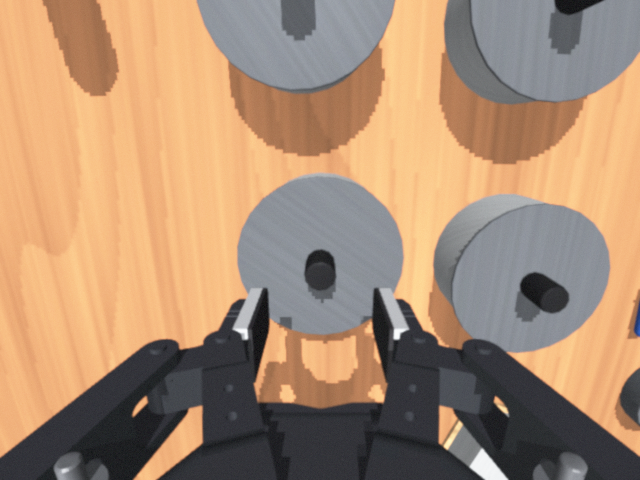

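Fingers straddle the knob at (320,270) symmetrically. Descend, grip, then lift.

```bash
python3 - <<'E'
from h import *
print(atz('w3',(320,273),.072), atz('w3',(320.5,252),.048))
E
python3 -m pendant '[[[0,0.05,-1],0,0.55],[[0,0,-0.77],0,0.55],[[0,0,0],0,0.55],[[0,0,0],0,0],[[0,0,0],0,0],[[0,0,0],0,0],[[0,0,0],0,0],[[0,0,0],0,0]]' 40
```

```text
[0.4493 0.2238 0.072 ] [0.4495 0.2278 0.048 ]
time_s: 4.05
position: [0.4519, 0.2252, 0.0545]
tool_rot: [[-0.002, 0.004, 1.0], [-1.0, 0.001, -0.002], [-0.001, -1.0, 0.004]]
ft_force: [-0.2, -0.6, 6.1]
grip_width: 0.0163
```

```bash
python3 -m pendant '[[[0,0,0.3],0,0],[[0,0,0.8],0,0],[[0,0,1],0,0],[[0,0,0.5],0,0],[[0,-1,0.2],0,0],[[0,-1,0],0,0],[[0,-1,0],0,0],[[0,-1,0],0,0],[[0,-1,0],0,0],[[0,0,0],0,0]]'
python3 - <<'E'
from h import *
grab('top','t1');grab('wrist','w4')
crop('t1',120,200,380,350,3,'t1c')
E
```

```text
time_s: 4.88
position: [0.4512, 0.0712, 0.1378]
tool_rot: [[-0.006, 0.002, 1.0], [-1.0, -0.001, -0.006], [0.001, -1.0, 0.002]]
ft_force: [0.3, 0.2, -0.8]
grip_width: 0.0163
```

View pics/t1c.png

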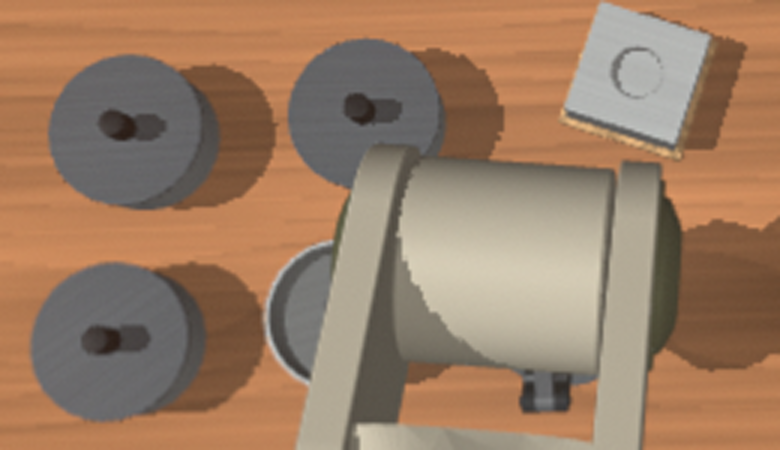

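View pics/w4.png

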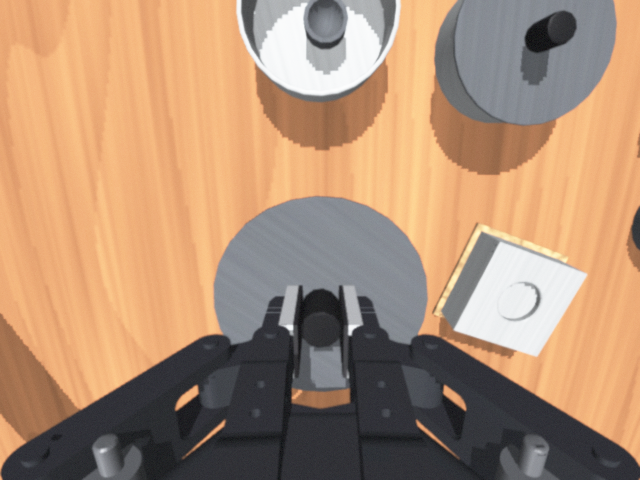

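Tub4 (image (325,20)) holds a grey steel die, so its lid goes back.

```bash
python3 -m pendant '[[[0,1,0],0,0],[[0,1,0],0,0],[[0,1,0],0,0],[[0,1,0],0,0],[[0,1,0],0,0],[[0,0,-0.7],0,0],[[0,0,-0.8],0,0],[[0,0,-0.6],0,0],[[0,0,0],0,0]]'
python3 -m pendant '[[[0,0,-0.3],0,0],[[0,0,-0.3],0,0],[[0,0,-0.1],0,0],[[0,0,0],0,0],[[0,0,0],0,0]]'
```

```text
time_s: 5.73
position: [0.4487, 0.2259, 0.0711]
tool_rot: [[0.0, -0.005, 1.0], [-1.0, -0.001, 0.0], [0.001, -1.0, -0.005]]
ft_force: [-0.3, -0.6, -0.9]
grip_width: 0.0164
time_s: 6.15
position: [0.4512, 0.2255, 0.0537]
tool_rot: [[-0.002, 0.002, 1.0], [-1.0, 0.001, -0.002], [-0.001, -1.0, 0.002]]
ft_force: [-2.6, 1.4, 9.3]
grip_width: 0.0165
```

```bash
python3 -m pendant '[[[0,0,0],0,0.55],[[0,0,0],0,0.55],[[0,0,0.3],0,0.55],[[0,0,1],0,0.55],[[0,0,0.8],0,0.55],[[-0.2,1,0],0,0.55],[[-0.2,1,0],0,0.55],[[0,1,0],0,0.55],[[0,1,0],0,0.55],[[0,0,0],0,0.55],[[0,0,0],0,0.55]]'
python3 - <<'E'
from h import *
im,d,s=grab('wrist','w5'); print(s['position'],s['q'],s['time_s'])
E
```

```text
time_s: 7.07
position: [0.4384, 0.346, 0.1156]
tool_rot: [[0.0, 0.0, 1.0], [-1.0, 0.0, 0.0], [-0.0, -1.0, 0.0]]
ft_force: [-0.0, -1.1, -0.7]
grip_width: 0.0469
[0.4384 0.346  0.1156] [26.1353 28.8921 83.1781 -0.0083 67.9078 26.1246] 7.0667
```

View pics/w5.png

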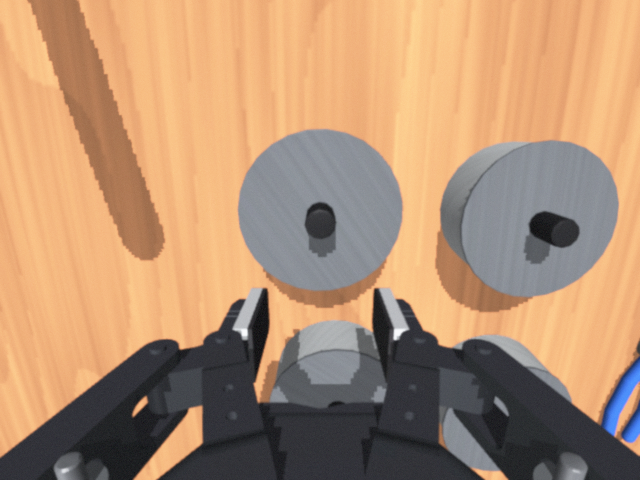

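Tub4's lid looks seated (bottom of the picture), and tub3's knob is at (320,222).

Run:
```python
from h import *
print(atz('w5',(320,223),.072), atz('w5',(320.5,209),.048),atz('w5',(564,233),.072),atz('w5',(540,218),.048))
```

```text
[0.4372 0.3731 0.072 ] [0.4375 0.3761 0.048 ] [0.5777 0.3674 0.072 ] [0.5777 0.3706 0.048 ]
```

```bash
python3 -m pendant '[[[0,0.93,-0.6],0,0.55],[[0,0,-1],0,0.55],[[0,0,-0.45],0,0.55],[[0,0,0],0,0.55],[[0,0,0],0,0],[[0,0,0],0,0],[[0,0,0],0,0],[[0,0,0],0,0],[[0,0,0],0,0]]'
python3 -m pendant '[[[0,0,0.3],0,0],[[0,0,0.8],0,0],[[0,0,1],0,0],[[0,-1,0.5],0,0],[[0,-1,0.4],0,0],[[0,-1,0],0,0],[[0,-1,0],0,0],[[0,-1,0],0,0],[[0,0,0],0,0]]'
python3 - <<'E'
from h import *
im,d,s=grab('wrist','w6'); print(s['position'],s['q'],s['time_s'])
E
```

```text
time_s: 7.87
position: [0.4396, 0.3727, 0.0554]
tool_rot: [[-0.002, 0.003, 1.0], [-1.0, 0.001, -0.002], [-0.001, -1.0, 0.003]]
ft_force: [0.1, -3.4, 7.3]
grip_width: 0.0159
time_s: 8.62
position: [0.4385, 0.2193, 0.1446]
tool_rot: [[-0.005, 0.0, 1.0], [-1.0, -0.001, -0.005], [0.001, -1.0, 0.0]]
ft_force: [1.0, 0.4, -1.2]
grip_width: 0.0162
[0.4385 0.2193 0.1446] [12.7307 20.9084 91.6563 -0.062  67.4388 13.0495] 8.6167
```

View pics/w6.png

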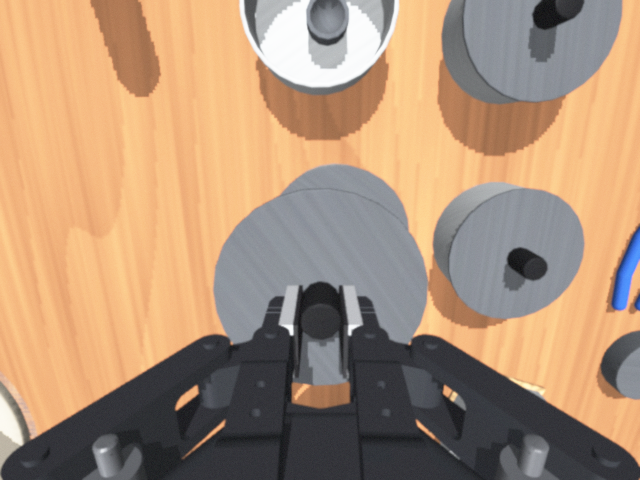

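Tub3 (325,20) also holds a steel die. The lid goes back.

```bash
python3 -m pendant '[[[0,1,0],0,0],[[0,1,0],0,0],[[0,1,0],0,0],[[0,1,0],0,0],[[0,1,-0.3],0,0],[[0,0,-0.7],0,0],[[0,0,-0.7],0,0],[[0,0,-0.6],0,0],[[0,0,0],0,0]]'
python3 -m pendant '[[[0,0,-0.3],0,0],[[0,0,-0.3],0,0],[[0,0,-0.1],0,0],[[0,0,0],0,0],[[0,0,0],0,0]]'
```

```text
time_s: 9.42
position: [0.4367, 0.3731, 0.0718]
tool_rot: [[-0.001, -0.005, 1.0], [-1.0, -0.003, -0.001], [0.003, -1.0, -0.005]]
ft_force: [-0.6, -0.2, -1.2]
grip_width: 0.0162
time_s: 9.83
position: [0.439, 0.3734, 0.0554]
tool_rot: [[-0.002, 0.002, 1.0], [-1.0, 0.001, -0.002], [-0.001, -1.0, 0.002]]
ft_force: [-1.9, -0.5, 7.9]
grip_width: 0.0163
```

```bash
python3 -m pendant '[[[0,0,0],0,0.55],[[0,0,0],0,0.55],[[0,0,0.3],0,0.55],[[0,0,1],0,0.55],[[0,0,0.8],0,0.55],[[1,-0.3,0],0,0.55],[[1,-0.3,0],0,0.55],[[1,-0.2,0],0,0.55],[[1,-0.2,0],0,0.55],[[0.63,0,0],0,0.55],[[0,0,0],0,0.55],[[0,0,0],0,0.55]]'
python3 - <<'E'
from h import *
im,d,s=grab('wrist','w7'); print(s['position'],s['q'],s['time_s'])
E
```

```text
time_s: 10.83
position: [0.578, 0.3425, 0.1167]
tool_rot: [[-0.003, -0.0, 1.0], [-1.0, 0.0, -0.003], [-0.0, -1.0, -0.0]]
ft_force: [-0.1, 0.6, 0.4]
grip_width: 0.0469
[0.578  0.3425 0.1167] [20.5781 39.1555 62.6145  0.0067 78.2413 20.7435] 10.8333
```

View pics/w7.png

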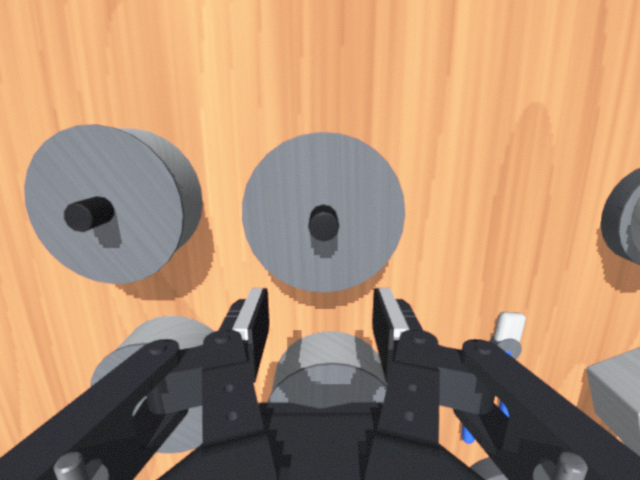

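Tub3's lid is seated. Tub1's knob is at (323,225).

```bash
python3 -m pendant '[[[0.05,0.88,-0.6],0,0.55],[[0,0,-1],0,0.55],[[0,0,-0.48],0,0.55],[[0,0,0],0,0.55],[[0,0,0],0,0],[[0,0,0],0,0],[[0,0,0],0,0],[[0,0,0],0,0],[[0,0,0],0,0]]'
python3 -m pendant '[[[0,0,0.3],0,0],[[0,0,0.8],0,0],[[0,0,1],0,0],[[0,-1,0.5],0,0],[[0,-1,0.4],0,0],[[0,-1,0],0,0],[[0,-1,0],0,0],[[0,-1,0],0,0],[[0,0,0],0,0]]'
python3 - <<'E'
from h import *
im,d,s=grab('wrist','w8'); print(s['position'],s['q'],s['time_s'])
E
```

```text
time_s: 11.63
position: [0.5796, 0.3697, 0.0565]
tool_rot: [[-0.002, 0.003, 1.0], [-1.0, 0.001, -0.002], [-0.001, -1.0, 0.003]]
ft_force: [-1.6, 0.4, 7.1]
grip_width: 0.0161
time_s: 12.38
position: [0.5795, 0.2146, 0.1454]
tool_rot: [[-0.006, 0.001, 1.0], [-1.0, -0.002, -0.006], [0.002, -1.0, 0.001]]
ft_force: [-0.3, -0.2, -0.0]
grip_width: 0.0163
[0.5795 0.2146 0.1454] [ 9.3944 32.4926 70.6728 -0.0933 76.8152  9.771 ] 12.3833
```

View pics/w8.png

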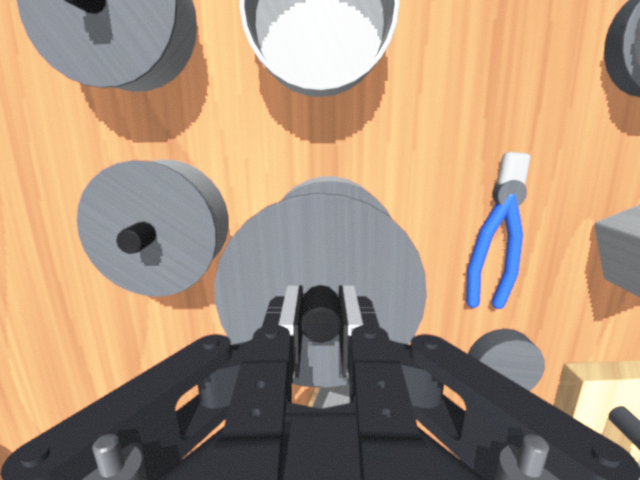

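Tub1 (320,30) is empty, so the brass die must be in tub2. I'll put the lid back.

```bash
python3 -m pendant '[[[0,1,0],0,0],[[0,1,0],0,0],[[0,1,0],0,0],[[0,1,0],0,0],[[0,1,-0.3],0,0],[[0,0,-0.7],0,0],[[0,0,-0.7],0,0],[[0,0,-0.6],0,0],[[0,0,0],0,0]]'
python3 -m pendant '[[[0,0,-0.3],0,0],[[0,0,-0.3],0,0],[[0,0,-0.1],0,0],[[0,0,0],0,0],[[0,0,0],0,0]]'
```

```text
time_s: 13.18
position: [0.5771, 0.3695, 0.0717]
tool_rot: [[-0.001, -0.006, 1.0], [-1.0, -0.003, -0.001], [0.003, -1.0, -0.006]]
ft_force: [0.7, -0.2, -0.9]
grip_width: 0.0159
time_s: 13.6
position: [0.5795, 0.3697, 0.0557]
tool_rot: [[-0.002, 0.002, 1.0], [-1.0, 0.001, -0.002], [-0.001, -1.0, 0.002]]
ft_force: [-1.0, 1.7, 4.8]
grip_width: 0.0163
```

```bash
python3 -m pendant '[[[0,0,0],0,0.55],[[0,0,0],0,0.55],[[0,0,0.3],0,0.55],[[0,0,1],0,0.55],[[0,-0.3,0.8],0,0.55],[[0.1,-1,0],0,0.55],[[0,-1,0],0,0.55],[[0,-1,0],0,0.55],[[0,-1,0],0,0.55],[[0,-1,0],0,0.55],[[0,-1,0],0,0.55],[[0,0,0],0,0.55]]'
python3 -m pendant '[[[0,0,0],0,0.55]]'
python3 - <<'E'
from h import *
im,d,s=grab('wrist','w9'); print(s['position'],s['q'],s['time_s'])
E
```

```text
time_s: 14.6
position: [0.5826, 0.1758, 0.1181]
tool_rot: [[-0.006, 0.0, 1.0], [-1.0, -0.001, -0.006], [0.001, -1.0, 0.0]]
ft_force: [0.9, 0.3, -0.1]
grip_width: 0.047
time_s: 14.68
position: [0.5825, 0.1791, 0.1181]
tool_rot: [[-0.004, 0.001, 1.0], [-1.0, 0.0, -0.004], [-0.0, -1.0, 0.001]]
ft_force: [-0.5, 0.7, -0.2]
grip_width: 0.0472
[0.5825 0.1791 0.1181] [ 5.9708 33.2197 74.3019  0.0047 72.4327  6.225 ] 14.6833
```

View pics/w9.png

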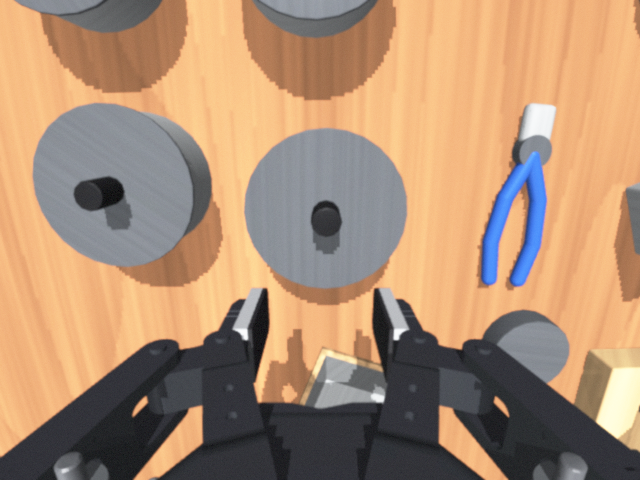

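```bash
python3 -m pendant '[[[0.1,0.95,-0.6],0,0.55],[[0,0,-1],0,0.55],[[0,0,-0.5],0,0.55],[[0,0,0],0,0.55],[[0,0,0],0,0],[[0,0,0],0,0],[[0,0,0],0,0],[[0,0,0],0,0],[[0,0,0],0,0]]'
python3 -m pendant '[[[0,0,0.3],0,0],[[0,0,0.8],0,0],[[0,0,1],0,0],[[-0.8,-0.9,0.5],0,0],[[-0.8,-0.9,0],0,0],[[-0.8,-0.9,0],0,0],[[-0.8,-0.9,0],0,0],[[-0.8,-0.9,0],0,0],[[0,0,0],0,0]]'
python3 - <<'E'
from h import *
im,d,s=grab('wrist','w10'); print(s['position'],s['q'],s['time_s'])
E
```

```text
time_s: 15.48
position: [0.586, 0.2092, 0.056]
tool_rot: [[-0.002, 0.003, 1.0], [-1.0, 0.001, -0.002], [-0.001, -1.0, 0.003]]
ft_force: [-0.6, 2.6, 6.2]
grip_width: 0.0163
time_s: 16.23
position: [0.4611, 0.0709, 0.1327]
tool_rot: [[-0.005, -0.003, 1.0], [-1.0, -0.001, -0.005], [0.001, -1.0, -0.003]]
ft_force: [1.5, 0.8, -1.8]
grip_width: 0.0161
[0.4611 0.0709 0.1327] [-5.8029 19.7344 96.0665 -0.083  64.3857 -5.5008] 16.2333
```

View pics/w10.png

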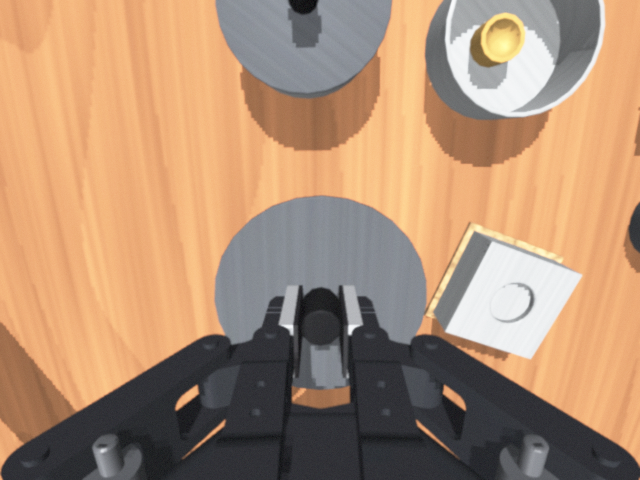

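The brass die is in tub2 at (502,37). I'll lay the lid on the free bench right below.

```bash
python3 -m pendant '[[[-0.5,0,-1],0,0],[[0,0,-1],0,0],[[0,0,-1],0,0],[[0,0,-0.5],0,0],[[0,0,-0.2],0,0],[[0,0,-0.15],0,0],[[0,0,0],0,0],[[0,0,0],0,0]]'
```

```text
time_s: 16.95
position: [0.4511, 0.0739, 0.0177]
tool_rot: [[-0.002, 0.002, 1.0], [-1.0, -0.0, -0.002], [0.0, -1.0, 0.002]]
ft_force: [0.6, 0.9, -0.6]
grip_width: 0.0162
```

```bash
python3 -m pendant '[[[0,0,-0.1],0,0],[[0,0,0],0,0]]'; python3 -m pendant '[[[0,0,0],0,0.4],[[0,0,0],0,0.4],[[0,0,0.3],0,0.55],[[0,0,1],0,0.55],[[0,0,1],0,0.55],[[0,0,1],0,0.55],[[1,0.8,0],0,0.55],[[1,0.8,0],0,0.55],[[1,0.8,0],0,0.55],[[0.9,0.6,0],0,0.55],[[0,0,0],0,0.55],[[0,0,0],0,0.55]]'
python3 - <<'E'
from h import *
im,d,s=grab('wrist','w11'); print(s['position'],s['q'],s['time_s'])
E
```

```text
time_s: 17.12
position: [0.4514, 0.074, 0.0158]
tool_rot: [[-0.002, 0.004, 1.0], [-1.0, -0.0, -0.002], [0.0, -1.0, 0.004]]
ft_force: [-2.9, 1.1, 18.9]
grip_width: 0.0159
time_s: 18.12
position: [0.5677, 0.1646, 0.1124]
tool_rot: [[-0.0, -0.0, 1.0], [-1.0, -0.0, -0.0], [0.0, -1.0, -0.0]]
ft_force: [0.1, 0.3, 0.3]
grip_width: 0.0471
[0.5677 0.1646 0.1124] [ 4.7034 31.9565 77.8809 -0.0046 70.1633  4.7327] 18.1167
```

View pics/w11.png

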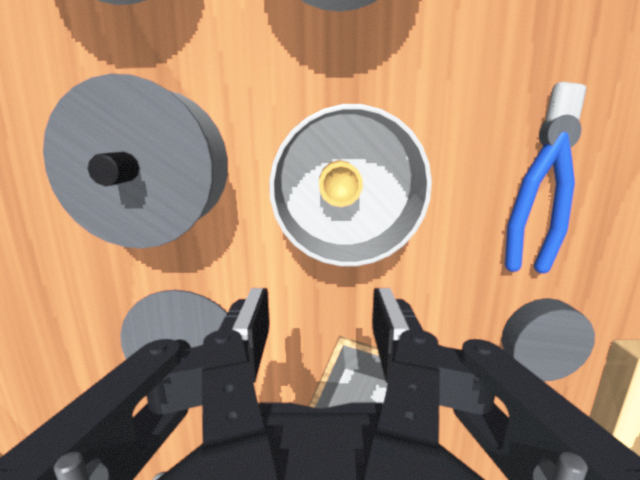

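The brass die's top is at (340,183) and the tub rim centre at (351,186). The lid lies flat at (180,345).

Run:
```python
from h import *
crop('w11',260,90,440,270,4,'w11c')
print(atz('w11',(340,183),.026),dep('w11',(340,183)),atz('w11',(351,185.5),.045))
```

```text
[0.5798 0.2084 0.026 ] [0.5802 0.2075 0.0188] [0.5854 0.2094 0.045 ]
```

View pics/w11c.png

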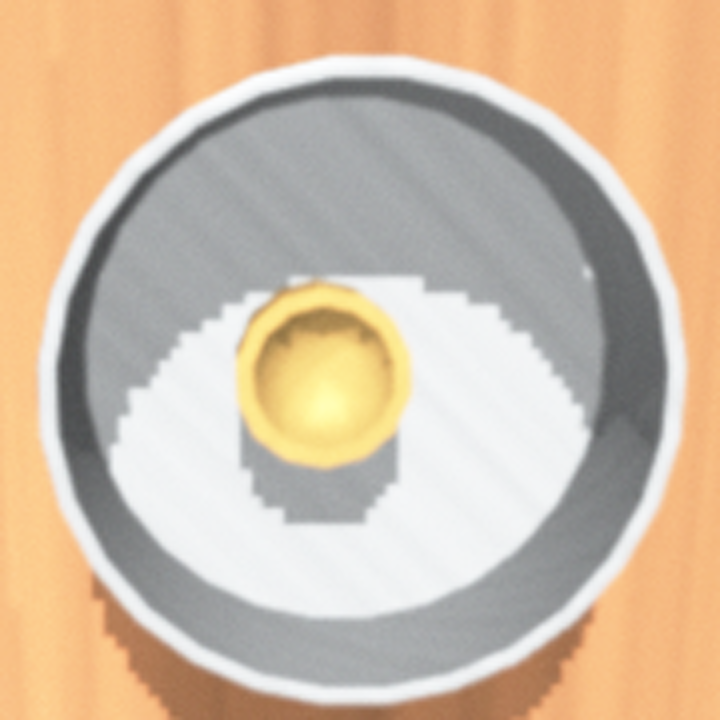

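```bash
python3 -m pendant '[[[0.2,0.75,0],0,0.45],[[0.23,0.7,-0.3],0,0.45],[[0,0,-1],0,0.45],[[0,0,-1],0,0.45],[[0,0,0],0,0.45],[[0,0,-0.5],0,0.45],[[0,0,-0.4],0,0.45],[[0,0,0],0,0.45],[[0,0,0],0,0.45]]'
python3 - <<'E'
from h import *
im,d,s=grab('wrist','w12'); print(s['position'],s['q'],s['time_s'])
E
```

```text
time_s: 18.92
position: [0.58, 0.2068, 0.0181]
tool_rot: [[-0.003, 0.0, 1.0], [-1.0, -0.0, -0.003], [0.0, -1.0, 0.0]]
ft_force: [0.2, -1.4, 1.0]
grip_width: 0.0387
[0.58   0.2068 0.0181] [ 8.6194 40.6185 78.8478 -0.0019 60.5236  8.7705] 18.9167
```

View pics/w12.png

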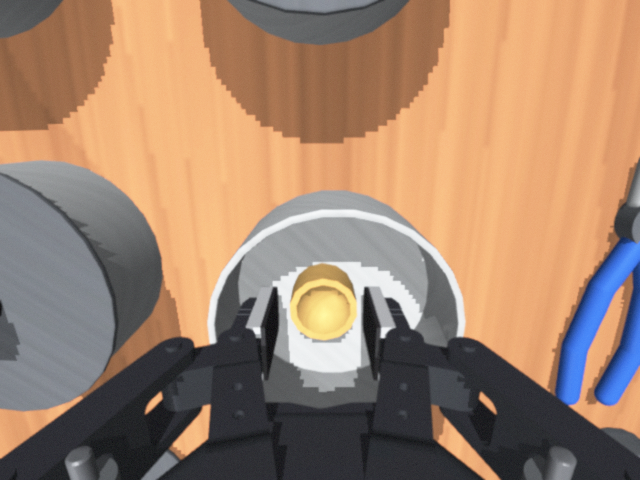

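The die at (324,309) sits between the pads. I'll check the y alignment.

Run:
```python
from h import *
print(atz('w12',(324,309),.026))
```

```text
[0.5806 0.2081 0.026 ]
```

```bash
python3 -m pendant '[[[0,0.04,-0.1],0,0.45],[[0.03,0,0],0,0],[[0,0,0],0,0],[[0,0,0],0,0],[[0,0,0],0,0],[[0,0,0],0,0]]' 40; python3 -m pendant '[[[0,0,0.3],0,0],[[0,0,0.5],0,0],[[0,0,0.8],0,0],[[0,0,1],0,0],[[0,0,1],0,0],[[0,0,0],0,0],[[0,0,0],0,0]]'
python3 - <<'E'
from h import *
im,d,s=grab('wrist','w13'); print(s['position'],s['q'],s['time_s'])
E
```

```text
time_s: 19.47
position: [0.5811, 0.2086, 0.0148]
tool_rot: [[-0.002, 0.001, 1.0], [-1.0, 0.0, -0.002], [-0.0, -1.0, 0.001]]
ft_force: [-1.8, -0.4, 5.6]
grip_width: 0.0272
time_s: 20.05
position: [0.5815, 0.2086, 0.1239]
tool_rot: [[-0.002, 0.004, 1.0], [-1.0, 0.001, -0.002], [-0.001, -1.0, 0.004]]
ft_force: [-0.2, -0.6, -1.6]
grip_width: 0.0274
[0.5815 0.2086 0.1239] [ 8.7685 33.5749 72.5194 -0.0009 73.6875  8.8751] 20.05
```

View pics/w13.png

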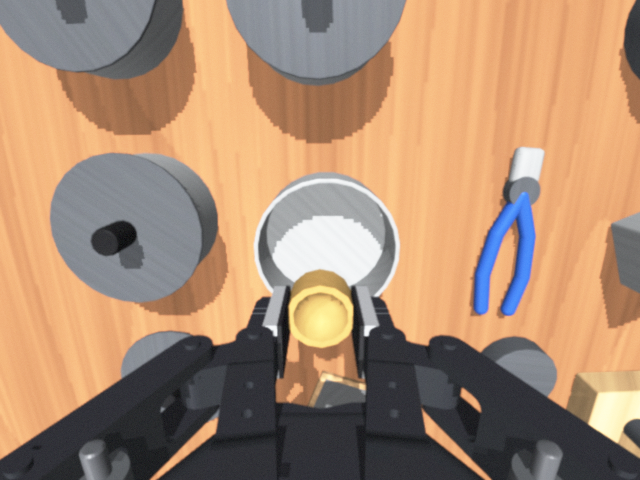

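Die held upright, rim level. I'll move past the bolster to look at the recess from the wrist camera.

```bash
python3 -m pendant '[[[0.1,-0.7,0],0,0],[[0.1,-0.9,0],0,0],[[0.1,-0.9,0],0,0],[[0.1,-0.9,0],0,0],[[0.1,-0.9,0],0,0],[[0.1,-0.9,0],0,0],[[0.1,-0.9,0],0,0],[[0.1,-0.9,0],0,0],[[0.1,-0.7,0],0,0],[[0,0,0],0,0],[[0,0,0],0,0]]'
python3 - <<'E'
from h import *
im,d,s=grab('wrist','w14'); print(s['position'],s['q'],s['time_s'])
crop('w14',230,90,410,270,4,'w14c')
E
```

```text
time_s: 21.02
position: [0.6073, -0.0233, 0.1204]
tool_rot: [[-0.004, -0.003, 1.0], [-1.0, 0.001, -0.004], [-0.001, -1.0, -0.003]]
ft_force: [-0.7, 1.5, -1.7]
grip_width: 0.0273
[ 0.6073 -0.0233  0.1204] [-13.3437  33.016   74.2655   0.01    72.8797 -13.1272] 21.0167
```

View pics/w14.png

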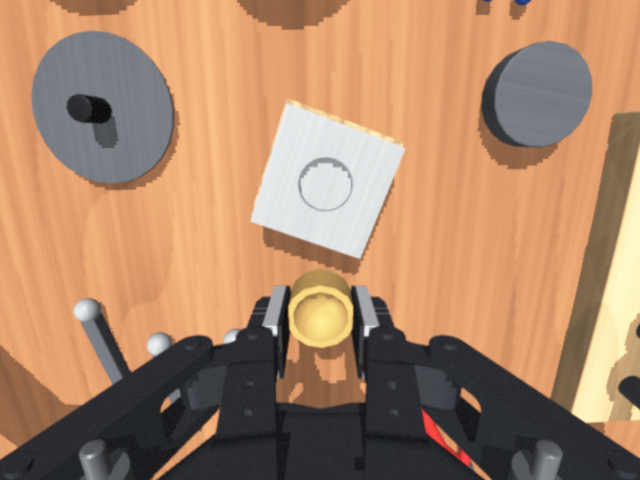

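View pics/w14c.png

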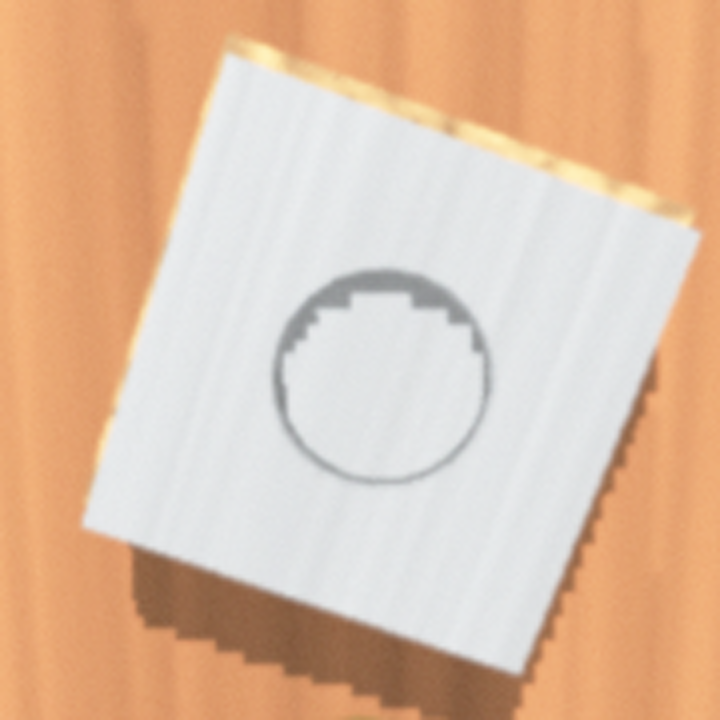

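Run:
```python
from h import *
print(atz('w14',(325.5,184.1),.036),tri('w14',(325.5,184.1),'w10',(511.5,302)),dep('w14',(330,160)))
print(atz('w14',(320,313),.1204+.0112), atz('w13',(320.5,318),.1239+.0112))
crop('w14',270,250,370,350,6,'w14d')
```

```text
[0.6096 0.0202 0.036 ] (array([0.6097, 0.02  , 0.0343]), np.float64(1.159169311220924e-05)) [0.6127 0.0354 0.0301]
[ 0.6062 -0.0221  0.1316] [0.5805 0.2074 0.1351]
```

View pics/w14d.png

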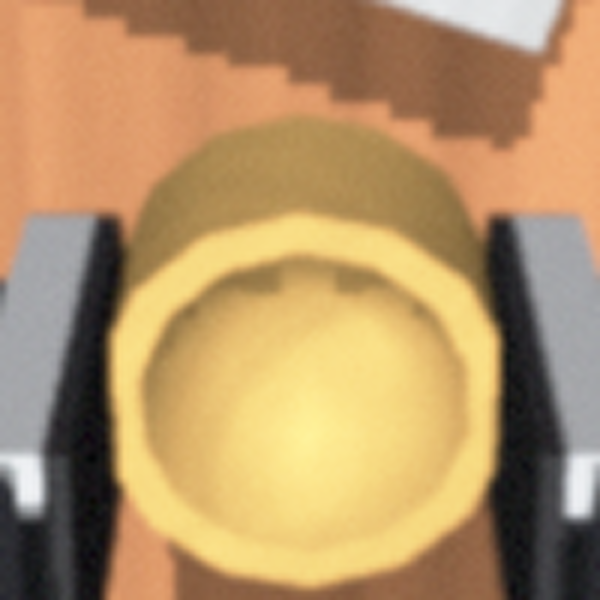

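```bash
python3 -m pendant '[[[0.06,0.7,0],0,0],[[0.05,0.75,-0.5],0,0],[[0,0,-0.8],0,0],[[0,0,-0.75],0,0],[[0,0,0],0,0],[[0,0,0],0,0],[[0,0,0],0,0]]'
python3 - <<'E'
from h import *
im,d,s=grab('wrist','w15'); print(s['position'],s['q'],s['time_s'])
crop('w15',220,200,420,350,4,'w15c')
E
```

```text
time_s: 21.65
position: [0.6117, 0.0214, 0.0614]
tool_rot: [[-0.001, 0.001, 1.0], [-1.0, -0.0, -0.001], [0.0, -1.0, 0.001]]
ft_force: [0.7, -0.1, -0.7]
grip_width: 0.0273
[0.6117 0.0214 0.0614] [-9.0623 37.1106 77.4488  0.0036 65.362  -8.9916] 21.65
```

View pics/w15c.png

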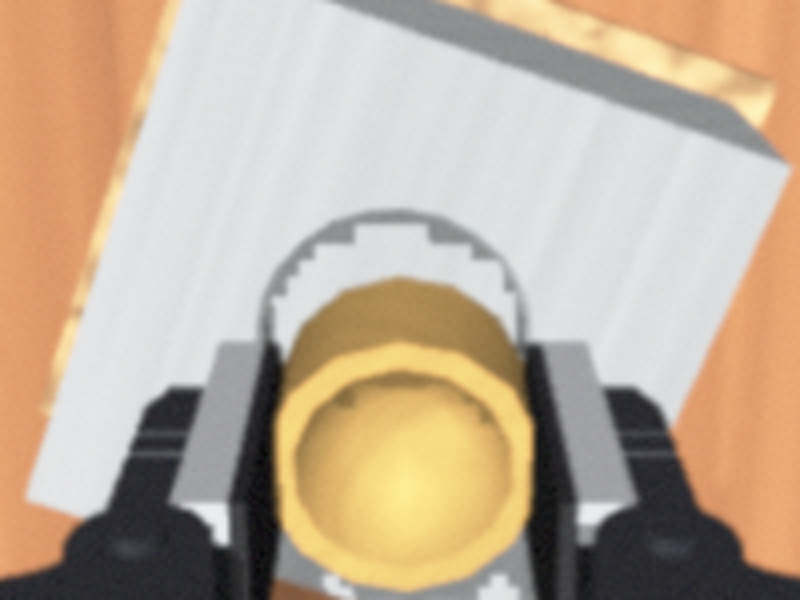

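Run:
```python
from h import *
print(atz('w15',(318.5,285),.036), atz('w15',(321,316.3),.0726), atz('w15',((395)/4+220,209/4+200),.036),atz('w15',((404)/4+220,341/4+200),.0726))
for p in [((262)/4+220,320/4+200),((527)/4+220,320/4+200)]: print(atz('w15',p,.036))
```

```text
[0.6097 0.0192 0.036 ] [0.611  0.021  0.0726] [0.6099 0.0376 0.036 ] [0.611  0.0356 0.0726]
[0.5922 0.0221 0.036 ]
[0.6274 0.022  0.036 ]
```

```bash
python3 -m pendant '[[[-0.04,-0.02,-0.3],0,0],[[0,0,-0.1],0,0],[[0,0,0],0,0],[[0,0,0],0,0]]'; python3 -m pendant '[[[0,0,-0.1],0,0],[[0,0,-0.1],0,0],[[0,0,0],0,0],[[0,0,0],0,0]]';python3 -m pendant '[[[0,0,-0.1],0,0],[[0,0,0],0,0],[[0,0,0],0,0]]'
```

```text
time_s: 22.03
position: [0.6099, 0.0203, 0.0483]
tool_rot: [[-0.002, -0.0, 1.0], [-1.0, 0.0, -0.002], [-0.0, -1.0, -0.0]]
ft_force: [0.2, -0.2, -1.6]
grip_width: 0.0276
time_s: 22.37
position: [0.6099, 0.0204, 0.0421]
tool_rot: [[-0.002, -0.0, 1.0], [-1.0, 0.0, -0.002], [-0.0, -1.0, -0.0]]
ft_force: [0.6, -0.1, -1.4]
grip_width: 0.0274
time_s: 22.62
position: [0.6099, 0.0204, 0.0392]
tool_rot: [[-0.002, -0.0, 1.0], [-1.0, 0.0, -0.002], [-0.0, -1.0, -0.0]]
ft_force: [-0.3, -0.1, -0.9]
grip_width: 0.0274
```

```bash
python3 -m pendant '[[[0,0,-0.03],0,0],[[0,0,0],0,0.36],[[0,0,0],0,0.4],[[0,0,0],0,0.45],[[0,0,0],0,0.5],[[0,0,0.4],0,0.55],[[0,0,1],0,0.55],[[0,0,1],0,0.55],[[0,-0.8,0.3],0,0.55],[[0,-0.8,0],0,0.55],[[0,0,0],0,0.55],[[0,0,0],0,0.55]]'
python3 - <<'E'
from h import *
im,d,s=grab('wrist','w16'); print(s['position'],s['q'],s['time_s'])
crop('w16',230,100,410,280,4,'w16c')
E
```

```text
time_s: 23.62
position: [0.6099, -0.0285, 0.1194]
tool_rot: [[-0.004, 0.0, 1.0], [-1.0, 0.0, -0.004], [-0.0, -1.0, 0.0]]
ft_force: [0.0, 1.2, 0.4]
grip_width: 0.0468
[ 0.6099 -0.0285  0.1194] [-13.7715  33.2651  73.9594   0.0057  72.7735 -13.56  ] 23.6167
```

View pics/w16c.png

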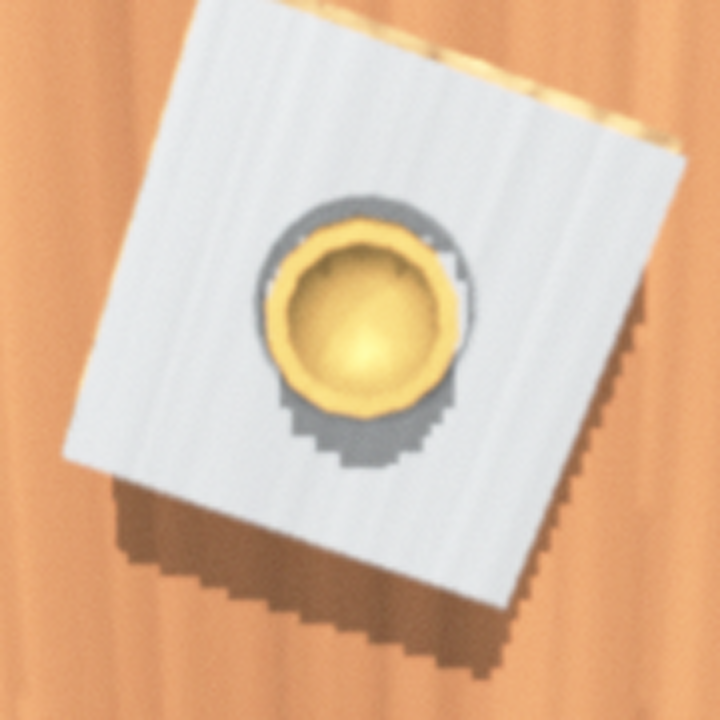

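The brass die sits inside the recess, hollow up. Next I'll fetch tub2's lid.

```bash
python3 -m pendant '[[[-0.9,0.4,0],0,0.55],[[-0.9,0.4,0],0,0.55],[[-0.9,0.4,0],0,0.55],[[-0.9,0.4,0],0,0.55],[[-0.9,0.4,0],0,0.55],[[-0.8,0.4,-0.5],0,0.55],[[0,0,-0.5],0,0.55],[[0,0,0],0,0.55],[[0,0,0],0,0.55]]'
python3 - <<'E'
from h import *
im,d,s=grab('wrist','w17'); print(s['position'],s['q'],s['time_s'])
E
```

```text
time_s: 24.42
position: [0.4511, 0.0449, 0.0894]
tool_rot: [[-0.001, -0.001, 1.0], [-1.0, 0.0, -0.001], [-0.0, -1.0, -0.001]]
ft_force: [0.7, -0.4, -0.3]
grip_width: 0.0468
[0.4511 0.0449 0.0894] [ -9.3389  22.2477 101.4524   0.0039  56.345   -9.2859] 24.4167
```

View pics/w17.png

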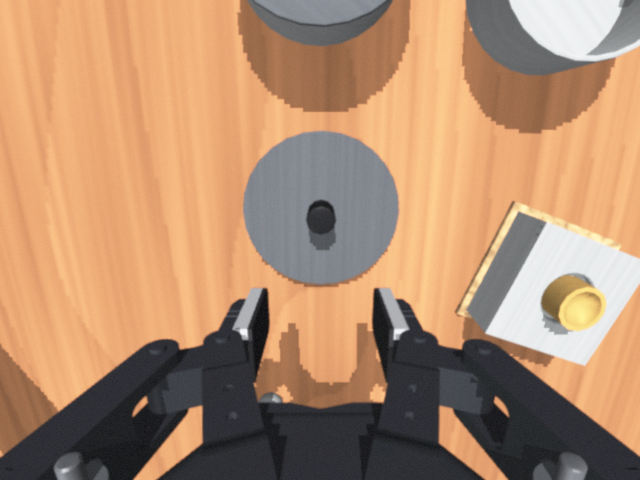

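The lid's knob is at (320,218), where I left it.

```bash
python3 -m pendant '[[[0,0.97,-0.5],0,0.55],[[0,0,-1],0,0.55],[[0,0,-0.85],0,0.55],[[0,0,0],0,0.55],[[0,0,0],0,0],[[0,0,0],0,0],[[0,0,0],0,0],[[0,0,0],0,0],[[0,0,0],0,0]]'
python3 -m pendant '[[[0,0,0.3],0,0],[[0,0,0.9],0,0],[[0,0,1],0,0],[[0,0,1],0,0],[[0,0,0.6],0,0],[[0,0,0],0,0]]'
```

```text
time_s: 25.22
position: [0.4523, 0.0732, 0.0205]
tool_rot: [[-0.002, 0.004, 1.0], [-1.0, -0.001, -0.002], [0.0, -1.0, 0.004]]
ft_force: [1.0, -0.9, 8.1]
grip_width: 0.016
time_s: 25.72
position: [0.4526, 0.0733, 0.1371]
tool_rot: [[-0.002, 0.008, 1.0], [-1.0, -0.001, -0.002], [0.001, -1.0, 0.008]]
ft_force: [0.2, -0.2, -1.4]
grip_width: 0.0158
```

```bash
python3 -m pendant '[[[0.89,0.9,0],0,0],[[0.89,0.9,0],0,0],[[0.89,0.9,0],0,0],[[0.89,0.9,0],0,0],[[0.89,0.9,0],0,0],[[0,0,-0.5],0,0],[[0,0,-0.7],0,0],[[0,0,-0.7],0,0],[[0,0,0],0,0],[[0,0,0],0,0]]'
python3 - <<'E'
from h import *
im,d,s=grab('wrist','w18'); print(s['position'],s['q'],s['time_s'])
E
```

```text
time_s: 26.55
position: [0.5839, 0.2083, 0.0749]
tool_rot: [[-0.002, -0.003, 1.0], [-1.0, -0.0, -0.002], [0.0, -1.0, -0.003]]
ft_force: [0.7, 0.1, -0.9]
grip_width: 0.0164
[0.5839 0.2083 0.0749] [ 8.7047 36.9384 75.073  -0.0017 68.155   8.8259] 26.55
```

View pics/w18.png

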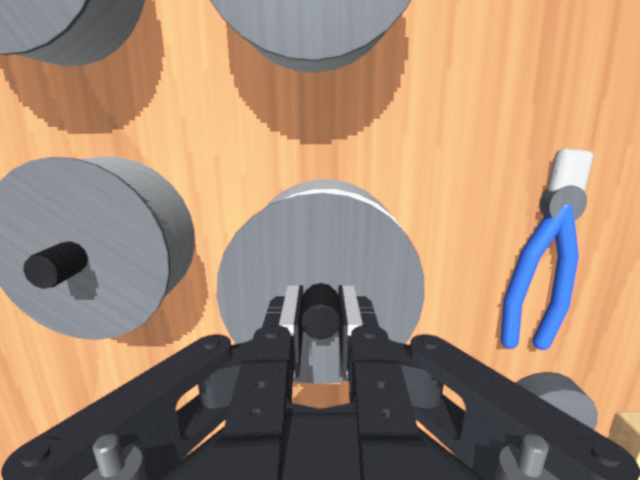

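```bash
python3 -m pendant '[[[0.06,0,-0.2],0,0],[[0,0,-0.15],0,0],[[0,0,-0.1],0,0],[[0,0,0],0,0],[[0,0,0],0,0]]'; python3 -m pendant '[[[0,0,-0.05],0,0],[[0,0,0],0,0],[[0,0,0],0,0]]'
```

```text
time_s: 27.02
position: [0.5863, 0.2085, 0.0625]
tool_rot: [[-0.002, -0.0, 1.0], [-1.0, 0.0, -0.002], [-0.0, -1.0, -0.0]]
ft_force: [-0.3, 0.2, -1.0]
grip_width: 0.016
time_s: 27.27
position: [0.5863, 0.2085, 0.061]
tool_rot: [[-0.002, 0.0, 1.0], [-1.0, -0.0, -0.002], [0.0, -1.0, 0.0]]
ft_force: [-0.3, 0.0, -0.8]
grip_width: 0.0158
```

```bash
python3 -m pendant '[[[0,0,-0.06],0,0],[[0,0,0],0,0],[[0,0,0],0,0]]'; python3 -m pendant '[[[0,0,-0.05],0,0],[[0,0,0],0,0],[[0,0,0],0,0]]'
```

```text
time_s: 27.52
position: [0.5865, 0.2086, 0.0596]
tool_rot: [[-0.002, 0.001, 1.0], [-1.0, 0.0, -0.002], [-0.0, -1.0, 0.001]]
ft_force: [-1.2, 0.6, 2.7]
grip_width: 0.0155
time_s: 27.77
position: [0.5866, 0.2085, 0.0595]
tool_rot: [[-0.002, 0.002, 1.0], [-1.0, 0.0, -0.002], [-0.0, -1.0, 0.002]]
ft_force: [-5.0, -1.5, 13.8]
grip_width: 0.0157
```

```bash
python3 -m pendant '[[[0,0,0],0,0.5],[[0,0,0],0,0.55],[[0,0,0.3],0,0.55],[[0,0,1],0,0.55],[[0,0,1],0,0.55],[[-0.8,-0.5,1],0,0.55],[[-0.8,0,1],0,0.55],[[-0.8,0,0],0,0.55],[[0,0,0],0,0.55],[[0,0,0],0,0.55]]'
python3 - <<'E'
from h import *
im,d,s=grab('wrist','w19'); print(s['position'],s['q'],s['time_s'])
E
```

```text
time_s: 28.6
position: [0.5138, 0.1936, 0.1875]
tool_rot: [[-0.002, 0.001, 1.0], [-1.0, 0.0, -0.002], [-0.0, -1.0, 0.001]]
ft_force: [-0.1, 0.1, 0.4]
grip_width: 0.0469
[0.5138 0.1936 0.1875] [ 8.2877 23.7249 78.8337 -0.001  77.3869  8.3763] 28.6
```

View pics/w19.png

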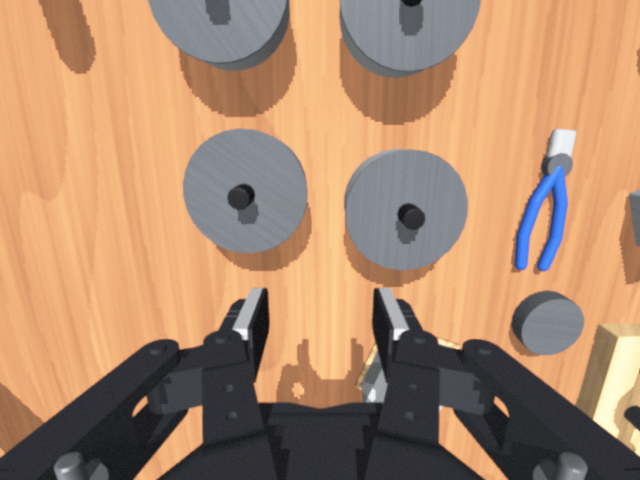

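All four lids are seated. Now over to the punches.

```bash
python3 -m pendant '[[[-0.06,-0.96,0],0,0.55],[[-0.06,-0.96,0],0,0.55],[[-0.06,-0.96,0],0,0.55],[[-0.06,-0.96,0],0,0.55],[[-0.06,-0.96,0],0,0.55],[[-0.06,-0.96,0],0,0.55],[[-0.06,-0.96,0],0,0.55],[[-0.06,-0.96,0],0,0.55],[[-0.06,-0.96,0],0,0.55],[[-0.06,-0.96,0],0,0.55],[[-0.06,-0.96,0],0,0.55],[[-0.06,-0.96,0],0,0.55]]'
python3 -m pendant '[[[0,0,0],0,0.55],[[0,0,0],0,0.55]]'
python3 - <<'E'
from h import *
im,d,s=grab('wrist','w20'); print(s['position'],s['q'],s['time_s'])
E
```

```text
time_s: 29.65
position: [0.4931, -0.1542, 0.1859]
tool_rot: [[-0.002, -0.001, 1.0], [-1.0, 0.001, -0.002], [-0.001, -1.0, -0.001]]
ft_force: [0.5, 0.4, 0.3]
grip_width: 0.047
time_s: 29.82
position: [0.4931, -0.1537, 0.1857]
tool_rot: [[-0.005, -0.001, 1.0], [-1.0, 0.001, -0.005], [-0.001, -1.0, -0.001]]
ft_force: [0.2, 0.1, 0.1]
grip_width: 0.047
[ 0.4931 -0.1537  0.1857] [-30.4607  20.7586  84.0231   0.0046  75.2977 -30.1994] 29.8167
```

View pics/w20.png

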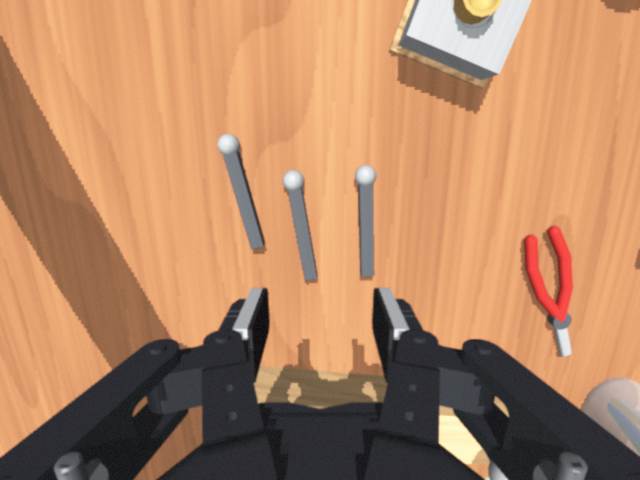

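Balls at (366,175), (294,181), (228,144); feet at (367,274), (311,279), (258,246).

Run:
```python
from h import *
for n,uv,o in [('b0',(366,175),(355.5,161)),('b1',(294,181),(293,165.5)),('b2',(228,144.5),(237,133))]:
    print(n,atz('w20',uv,.01),tri('w20',uv,'w1',o))
for n,uv in [('f0',(367,274)),('f1',(311,280)),('f2',(258,246))]: print(n,atz('w20',uv,.006))
```

```text
b0 [ 0.5339 -0.1141  0.01  ] (array([ 0.5339, -0.1143,  0.0088]), np.float64(0.0002750251694446872))
b1 [ 0.4677 -0.1193  0.01  ] (array([ 0.4679, -0.1186,  0.0156]), np.float64(0.0004396042291224019))
b2 [ 0.4091 -0.0862  0.01  ] (array([ 0.4137, -0.0858,  0.0277]), np.float64(0.00015324694396021455))
f0 [ 0.5387 -0.2136  0.006 ]
f1 [ 0.482  -0.2199  0.006 ]
f2 [ 0.4301 -0.1834  0.006 ]
```

```bash
python3 -m pendant '[[[0.7,0.66,-0.5],0.6,0.45],[[0.67,0.66,-1],0,0.45],[[0,0,-1],0,0.45],[[0,0,-1],0,0.45],[[0,0,-1],0,0.45],[[0,0,-0.6],0,0.45],[[0,0,-0.4],0,0.45],[[0,0,0],0,0.45],[[0,0,0],0,0.45]]' 25
python3 - <<'E'
from h import *
im,d,s=grab('wrist','w21'); print(s['position'],s['tool_rot'],s['time_s'])
crop('w21',220,180,420,330,4,'w21c')
E
```

```text
time_s: 30.62
position: [0.534, -0.1116, 0.0214]
tool_rot: [[0.052, -0.001, 0.999], [-0.999, 0.001, 0.052], [-0.001, -1.0, -0.001]]
ft_force: [-0.3, -1.2, 0.1]
grip_width: 0.0382
[ 0.534  -0.1116  0.0214] [[ 0.0517 -0.001   0.9987]
 [-0.9987  0.0005  0.0517]
 [-0.0006 -1.     -0.001 ]] 30.6167
```

View pics/w21c.png

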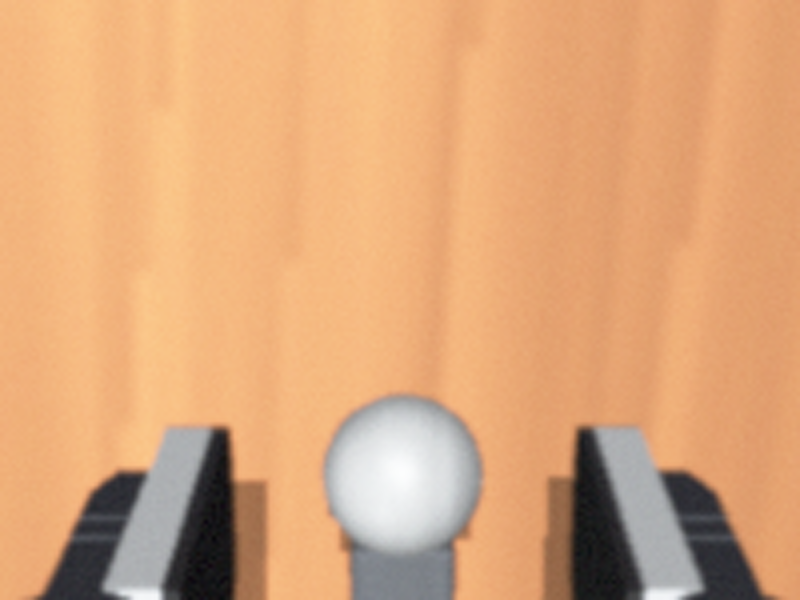

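```bash
python3 - <<'E'
from h import *
print(atz('w21',(320.6,298.1),.01))
E
python3 -m pendant '[[[0,-0.07,-0.3],0,0.45],[[0,0,-0.25],0,0.45],[[0,0,0],0,0.45],[[0,0,0],0,0.45]]'
```

```text
[ 0.5332 -0.1145  0.01  ]
time_s: 31.0
position: [0.5336, -0.1146, 0.0049]
tool_rot: [[0.05, -0.001, 0.999], [-0.999, 0.0, 0.05], [-0.0, -1.0, -0.001]]
ft_force: [0.0, -0.5, 0.3]
grip_width: 0.0388
```

```bash
python3 -m pendant '[[[0,0,0],0,0],[[0,0,0],0,0],[[0,0,0],0,0],[[0,0,0],0,0],[[0,0,0],0,0]]' 25; python3 -m pendant '[[[0,0,0.3],0,0],[[0,0,0.4],0,0],[[0,0,0.5],0,0],[[0,0,0.5],0,0],[[0,0,0.5],0,0],[[0,0,0.5],0,0],[[0,0,0.6],0,0],[[0,0,0.8],0,0],[[0,0,0.8],0,0],[[0,0,0.9],0,0],[[0,0,0],0,0],[[0,0,0],0,0]]'
python3 - <<'E'
from h import *
im,d,s=grab('wrist','w22'); grab('scene','s22'); print(s['position'],s['time_s'],s['grip_width'])
crop('s22',180,200,340,320,5,'s22c')
E
```

```text
time_s: 31.42
position: [0.5339, -0.1147, 0.0054]
tool_rot: [[0.05, 0.0, 0.999], [-0.999, -0.0, 0.05], [0.0, -1.0, 0.0]]
ft_force: [-0.5, -0.0, 3.0]
grip_width: 0.018
time_s: 32.42
position: [0.534, -0.1146, 0.1805]
tool_rot: [[0.051, 0.002, 0.999], [-0.999, -0.001, 0.051], [0.001, -1.0, 0.002]]
ft_force: [-0.7, -0.4, -2.1]
grip_width: 0.0177
[ 0.534  -0.1146  0.1805] 32.4167 0.017671138301433062
```

View pics/w22.png

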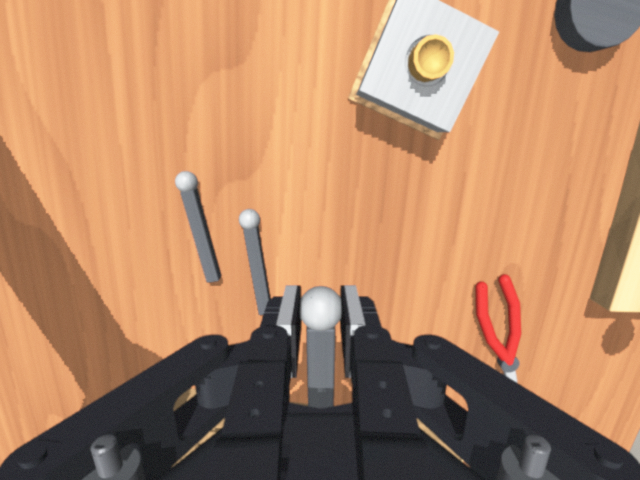

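View pics/s22.png

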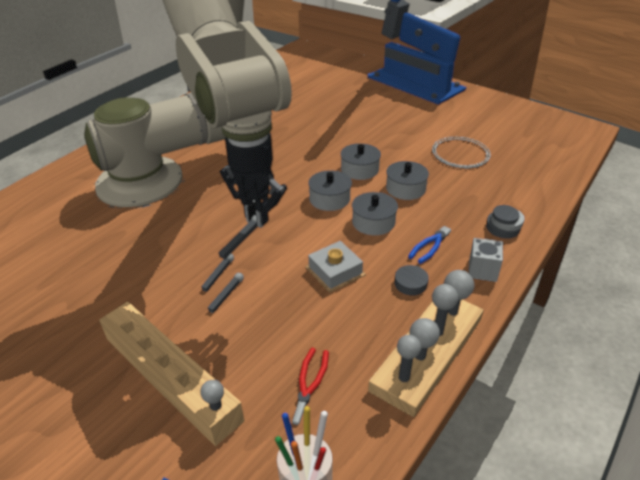

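The scene view shows the punch still nearly horizontal in the grip, from the ball at (258,216) to the foot at (223,252), so the pads' friction is holding it. I'll measure the tilt.

Run:
```python
from h import *
b=np.array([0.5337,-0.1146,0.1875])
for th in (0,10,20,30,45,90):
    t=np.radians(th); f=b+0.099*np.array([0.05*np.cos(t),-np.cos(t),-np.sin(t)]); print(th,proj('s22',[b,f]).round(0).tolist(),proj('w22',[b,f]).round(0).tolist())
```

```text
0 [[256.0, 218.0], [219.0, 249.0]] [[322.0, 311.0], [322.0, 476.0]]
10 [[256.0, 218.0], [221.0, 256.0]] [[322.0, 311.0], [321.0, 446.0]]
20 [[256.0, 218.0], [224.0, 262.0]] [[322.0, 311.0], [321.0, 418.0]]
30 [[256.0, 218.0], [228.0, 266.0]] [[322.0, 311.0], [321.0, 391.0]]
45 [[256.0, 218.0], [235.0, 270.0]] [[322.0, 311.0], [321.0, 352.0]]
90 [[256.0, 218.0], [261.0, 260.0]] [[322.0, 311.0], [321.0, 243.0]]
```

View pics/s22c.png

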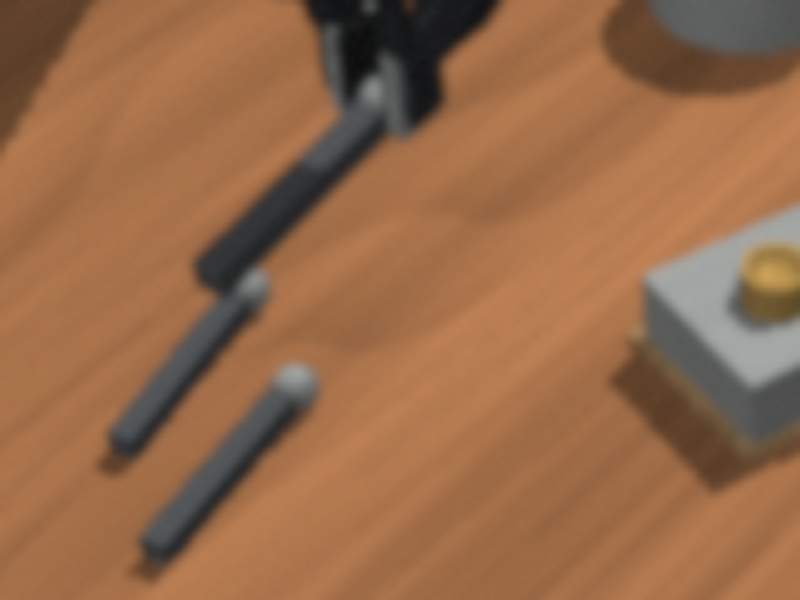

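```bash
python3 -m pendant '[[[0,0,0],0,0],[[0,0,-0.8],0,0],[[0,0,0.8],0,0],[[0,0,-0.8],0,0],[[0,0,0.8],0,0],[[0,0,0],0,0],[[0,0,0],0,0]]' 20
python3 - <<'E'
from h import *
im,d,s=grab('scene','s23'); print(s['position'],s['time_s'],s['grip_width'])
crop('s23',180,170,340,290,5,'s23c')
E
```

```text
time_s: 33.1
position: [0.5341, -0.1148, 0.1791]
tool_rot: [[0.05, 0.001, 0.999], [-0.999, -0.0, 0.05], [0.001, -1.0, 0.001]]
ft_force: [-0.8, 0.1, -1.8]
grip_width: 0.0178
[ 0.5341 -0.1148  0.1791] 33.1 0.01776687690417914
```

View pics/s23c.png

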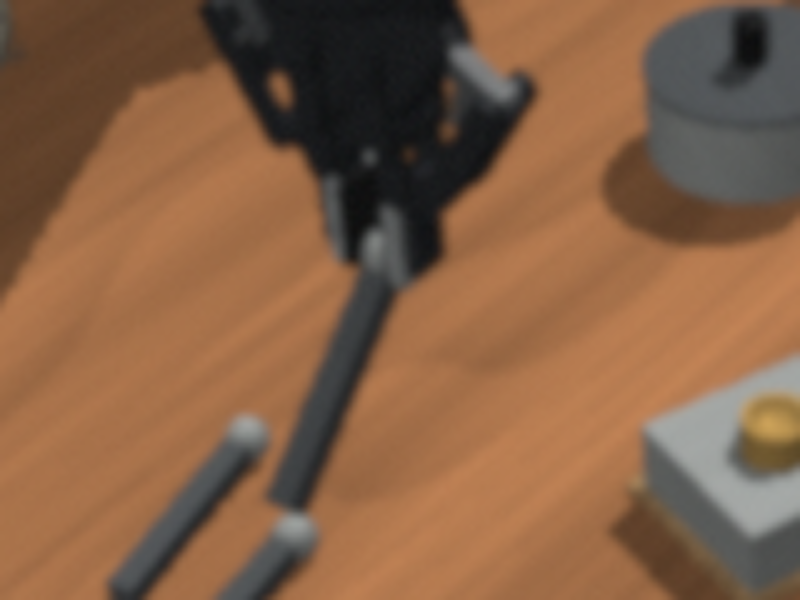

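Jerking at 20 N swung it to about 50°. I'll repeat.

```bash
python3 -m pendant '[[[0,0,-0.8],0,0],[[0,0,0.8],0,0],[[0,0,-0.8],0,0],[[0,0,0.8],0,0],[[0,0,-0.8],0,0],[[0,0,0.8],0,0],[[0,0,-0.8],0,0],[[0,0,0.8],0,0],[[0,0,0],0,0],[[0,0,0],0,0]]' 20
python3 - <<'E'
from h import *
im,d,s=grab('scene','s24'); grab('wrist','w24');print(s['position'],s['time_s'],s['grip_width'])
crop('s24',180,170,340,290,5,'s24c')
E
```

```text
time_s: 33.98
position: [0.5342, -0.1148, 0.1792]
tool_rot: [[0.05, 0.002, 0.999], [-0.999, -0.001, 0.05], [0.001, -1.0, 0.002]]
ft_force: [-0.2, -0.1, -1.1]
grip_width: 0.0179
[ 0.5342 -0.1148  0.1792] 33.9833 0.017865151327234645
```

View pics/s24c.png

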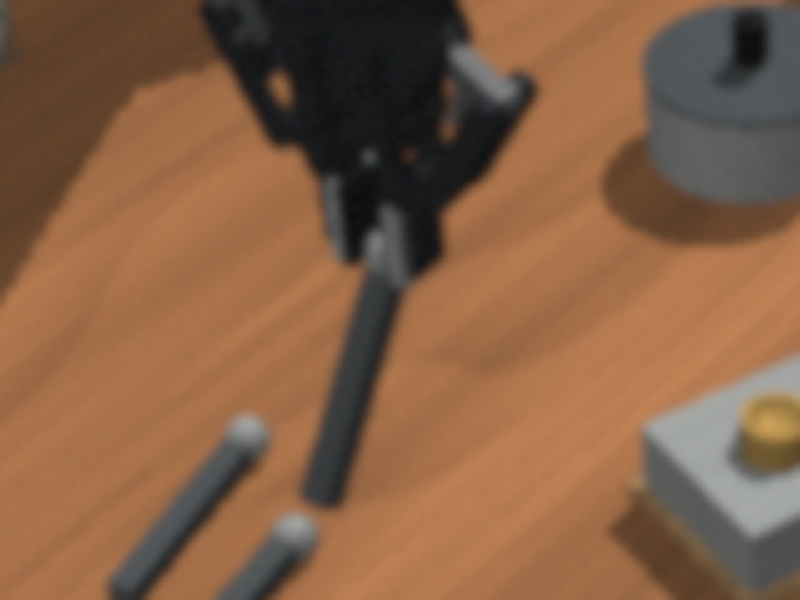

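View pics/w24.png

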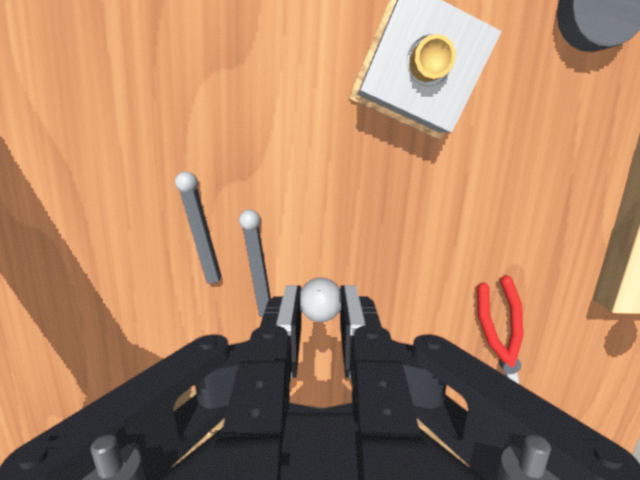

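Run:
```python
from h import *
crop('w22',270,270,370,345,6,'a22'); crop('w24',270,270,370,345,6,'a24')
a=cv2.imread('pics/a22.png');b=cv2.imread('pics/a24.png');cv2.imwrite('pics/a2.png',cv2.resize(np.hstack([a,b]),None,fx=.66,fy=.66))
```

```text
(no output)
```

View pics/a2.png

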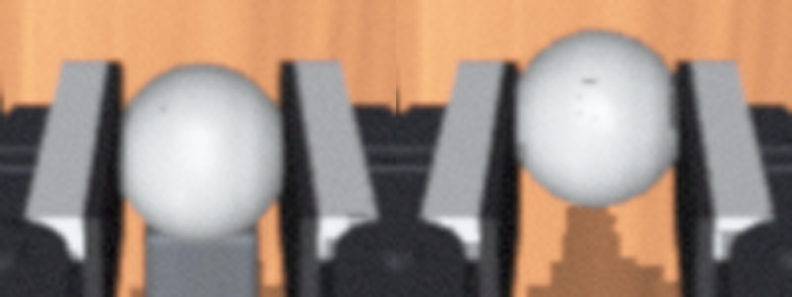

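The ball has stayed put to within a few mm and the punch hangs about 30° off vertical. I'll carry it over the stand to see the wells with the wrist camera. The well walls can straighten it.

```bash
python3 -m pendant '[[[0,-0.3,0.2],0,0],[[0,-0.6,0.2],0,0],[[0.05,-0.9,0],0,0],[[0.05,-1,0],0,0],[[0.05,-1,0],0,0],[[0.05,-1,0],0,0],[[0,-1,0],0,0],[[0,-1,0],0,0],[[0,-1,0],0,0],[[0,-0.9,0],0,0],[[0,-0.6,0],0,0],[[0,-0.3,0],0,0]]' 20
python3 -m pendant '[[[0,-0.2,0],0,0],[[0,0,0],0,0],[[0,0,0],0,0]]'
python3 - <<'E'
from h import *
im,d,s=grab('wrist','w25'); grab('scene','s25');print(s['position'],s['time_s'],s['grip_width'])
crop('s25',60,200,260,350,4,'s25c')
E
```

```text
time_s: 35.08
position: [0.5389, -0.4057, 0.1903]
tool_rot: [[0.048, -0.001, 0.999], [-0.999, -0.0, 0.048], [0.0, -1.0, -0.001]]
ft_force: [-0.4, 0.4, -1.0]
grip_width: 0.0177
time_s: 35.33
position: [0.5399, -0.408, 0.1911]
tool_rot: [[0.051, -0.0, 0.999], [-0.999, 0.0, 0.051], [-0.0, -1.0, -0.0]]
ft_force: [-0.9, 0.4, -1.2]
grip_width: 0.018
[ 0.5399 -0.408   0.1911] 35.3333 0.01802237962082788
```

View pics/w25.png

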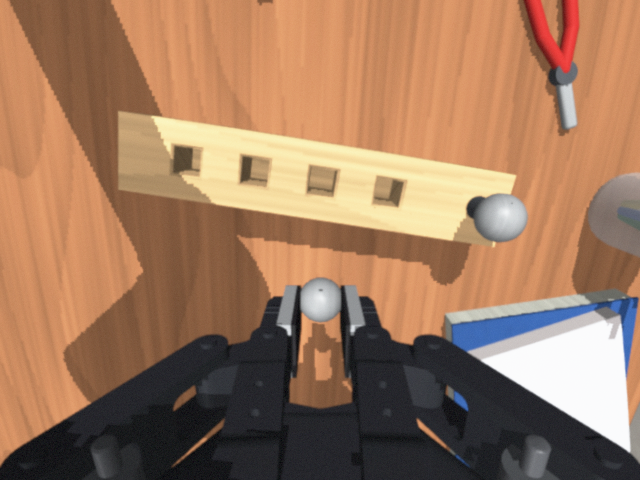

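View pics/s25.png

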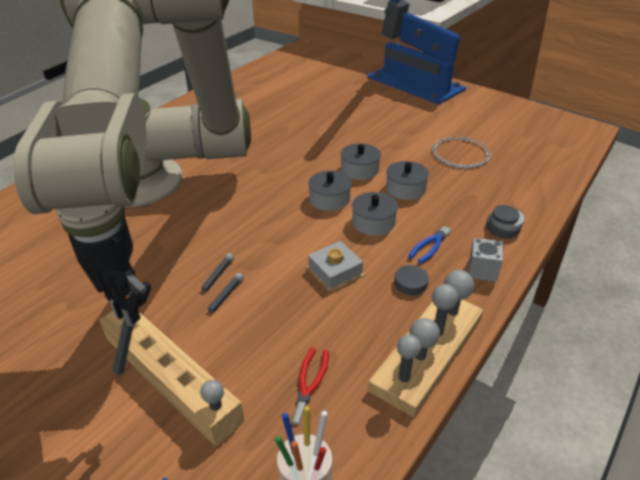

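The wells in the wrist view are at (186,160), (255,170), (322,181) and (389,191). The punch foot is at about (120,368) in the scene view.

Run:
```python
from h import *
crop('w25',150,120,420,230,3,'w25c');crop('s25',90,280,190,400,6,'s25c')
print([atz('w25',uv,.055)[:2] for uv in [(187,160),(255,170.5),(322,181),(389,191.5)]])
for z in (.055,): pass
for dz in(0,):
  b=np.array([.5399,-.405,.195])
  for th in (55,60,65,70,75,80,90):
    t=np.radians(th); f=b+0.099*np.array([0.05*np.cos(t),-np.cos(t),-np.sin(t)]); print(th,proj('s25',[b,f]).round(1).tolist(),f)
```

```text
[array([ 0.4296, -0.3573]), array([ 0.4841, -0.3632]), array([ 0.5382, -0.3689]), array([ 0.5931, -0.3745])]
55 [[129.0, 314.9], [114.5, 374.0]] [ 0.5427 -0.4618  0.1139]
60 [[129.0, 314.9], [118.8, 372.6]] [ 0.5424 -0.4545  0.1093]
65 [[129.0, 314.9], [123.2, 370.9]] [ 0.542  -0.4468  0.1053]
70 [[129.0, 314.9], [127.5, 368.8]] [ 0.5416 -0.4389  0.102 ]
75 [[129.0, 314.9], [131.8, 366.3]] [ 0.5412 -0.4306  0.0994]
80 [[129.0, 314.9], [136.0, 363.5]] [ 0.5408 -0.4222  0.0975]
90 [[129.0, 314.9], [144.1, 356.9]] [ 0.5399 -0.405   0.096 ]
```

View pics/w25c.png

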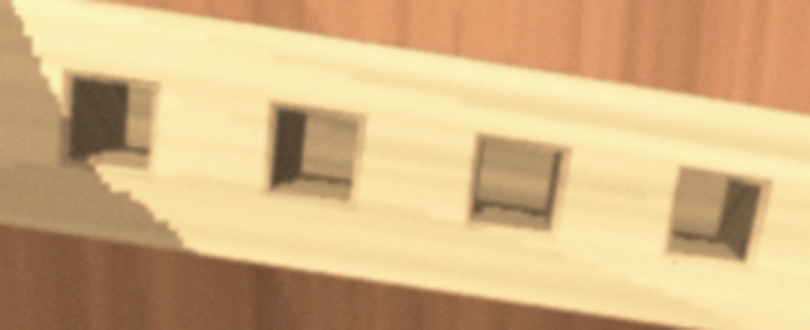

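View pics/s25c.png

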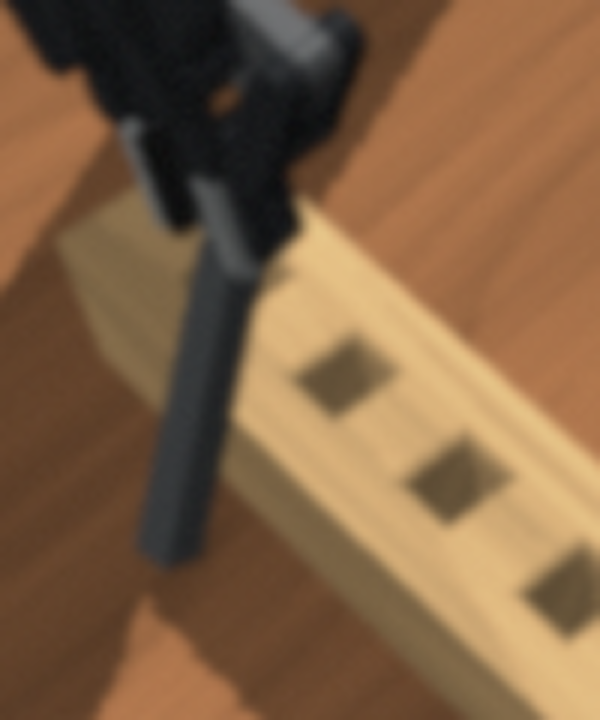

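```bash
python3 -m pendant '[[[-0.05,0.3,0],0,0],[[-0.06,0.7,0],0,0],[[0,0.8,0],0,0],[[0,0.6,-0.2],0,0],[[0,0.35,-0.4],0,0],[[0,0,-0.4],0,0],[[0,0,-0.3],0,0],[[0,0,0],0,0],[[0,0,0],0,0],[[0,0,0],0,0]]' 20
python3 - <<'E'
from h import *
im,d,s=grab('scene','s26'); grab('top','t26');print(s['position'],s['time_s'],s['grip_width'])
crop('s26',100,260,220,400,5,'s26c');crop('t26',480,180,600,300,5,'t26c')
E
```

```text
time_s: 36.27
position: [0.5367, -0.3264, 0.1528]
tool_rot: [[0.05, 0.001, 0.999], [-0.999, -0.001, 0.05], [0.001, -1.0, 0.001]]
ft_force: [0.6, 1.3, -1.4]
grip_width: 0.0176
[ 0.5367 -0.3264  0.1528] 36.2667 0.017562993097004074
```

View pics/s26c.png

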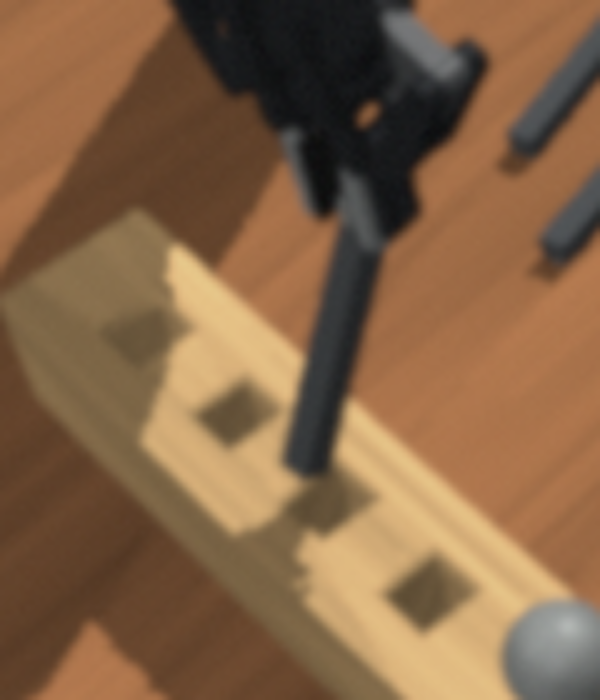

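View pics/t26c.png

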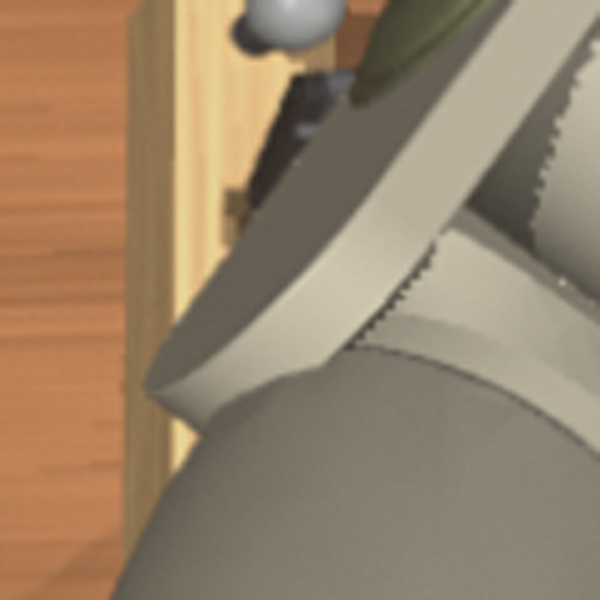

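Run:
```python
from h import *
w=atz('s26',(166.6,360),.055); print(w)
for z in (.067,.072): print(atz('s26',(161.6,352.6),z)-w, atz('s26',(161.6,352.6),z)-w+[.5387,-.369,0])
```

```text
[ 0.543  -0.3704  0.055 ]
[-0.0094  0.0005  0.012 ] [ 0.5293 -0.3685  0.012 ]
[-0.0056 -0.0016  0.017 ] [ 0.5331 -0.3706  0.017 ]
```

```bash
python3 -m pendant '[[[0.15,0,-0.1],0,0],[[0,0,-0.15],0,0],[[0,0,-0.1],0,0],[[0,0,0],0,0],[[0,0,0],0,0]]' 20
python3 - <<'E'
from h import *
im,d,s=grab('scene','s27'); print(s['position'],s['time_s'],s['grip_width'],s['ft_force'])
crop('s27',120,310,210,390,8,'s27c')
E
```

```text
time_s: 36.78
position: [0.5409, -0.326, 0.1413]
tool_rot: [[0.05, -0.001, 0.999], [-0.999, 0.001, 0.05], [-0.001, -1.0, -0.001]]
ft_force: [0.3, 0.6, -1.1]
grip_width: 0.0175
[ 0.5409 -0.326   0.1413] 36.7833 0.017481482670712985 [ 0.3031  0.5879 -1.1207]
```

View pics/s27c.png

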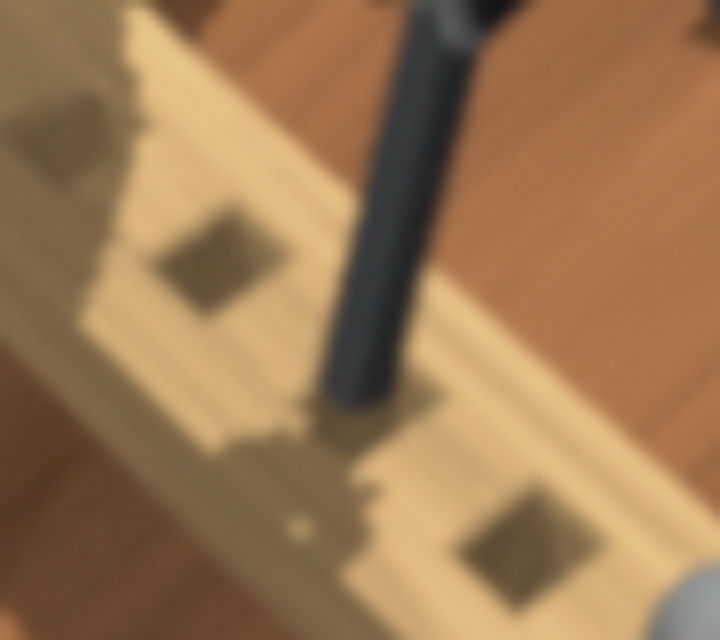

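Run:
```python
from h import *
w=atz('s27',(166.8,360.2),.055); print(w)
for z in (.055,.060): print(atz('s27',(165,359),z)-w)
```

```text
[ 0.5436 -0.3704  0.055 ]
[-0.0044 -0.0001  0.    ]
[-0.0006 -0.0022  0.005 ]
```

```bash
python3 -m pendant '[[[0.05,0,-0.12],0,0],[[0,0,-0.12],0,0],[[0,0,0],0,0],[[0,0,0],0,0]]' 20
python3 -m pendant '[[[0,0,-0.12],0,0],[[0,0,0],0,0],[[0,0,0],0,0]]' 20
python3 - <<'E'
from h import *
im,d,s=grab('scene','s28'); print(s['position'],s['time_s'],s['grip_width'],s['ft_force'])
crop('s28',120,290,210,380,7,'s28c')
E
```

```text
time_s: 37.17
position: [0.5424, -0.326, 0.1341]
tool_rot: [[0.05, -0.0, 0.999], [-0.999, 0.0, 0.05], [-0.0, -1.0, -0.0]]
ft_force: [-0.0, 0.2, -0.9]
grip_width: 0.0181
time_s: 37.42
position: [0.5424, -0.3261, 0.1306]
tool_rot: [[0.05, -0.0, 0.999], [-0.999, 0.0, 0.05], [-0.0, -1.0, -0.0]]
ft_force: [-0.4, 0.2, -0.2]
grip_width: 0.0176
[ 0.5424 -0.3261  0.1306] 37.4167 0.017581096481603435 [-0.4459  0.1504 -0.2189]
```

View pics/s28c.png

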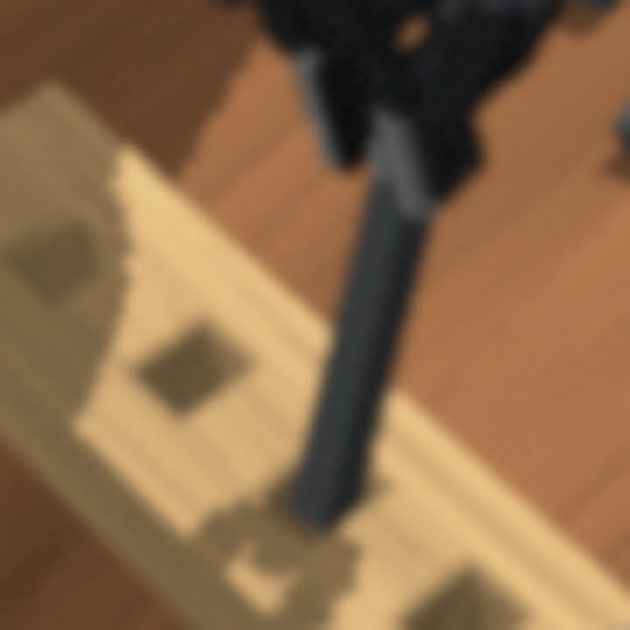

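```bash
python3 -m pendant '[[[-0.03,-0.3,0],0,0],[[0,-0.3,0],0,0],[[0,0,0],0,0]]' 20
python3 -m pendant '[[[0,-0.25,0.02],0,0],[[0,-0.25,0.02],0,0],[[0,0,0],0,0]]' 20
python3 - <<'E'
from h import *
im,d,s=grab('scene','s29'); print(s['position'],s['time_s'],s['grip_width'],s['ft_force'])
crop('s29',120,290,210,380,7,'s29c')
E
```

```text
time_s: 37.72
position: [0.5415, -0.3462, 0.1309]
tool_rot: [[0.049, 0.001, 0.999], [-0.999, -0.001, 0.049], [0.001, -1.0, 0.0]]
ft_force: [-0.0, 0.5, -1.1]
grip_width: 0.018
time_s: 37.97
position: [0.5415, -0.3608, 0.1321]
tool_rot: [[0.049, 0.0, 0.999], [-0.999, -0.001, 0.049], [0.001, -1.0, 0.0]]
ft_force: [0.6, -0.7, -2.3]
grip_width: 0.0179
[ 0.5415 -0.3608  0.1321] 37.9667 0.017885181253204416 [ 0.569  -0.671  -2.3019]
```

View pics/s29c.png

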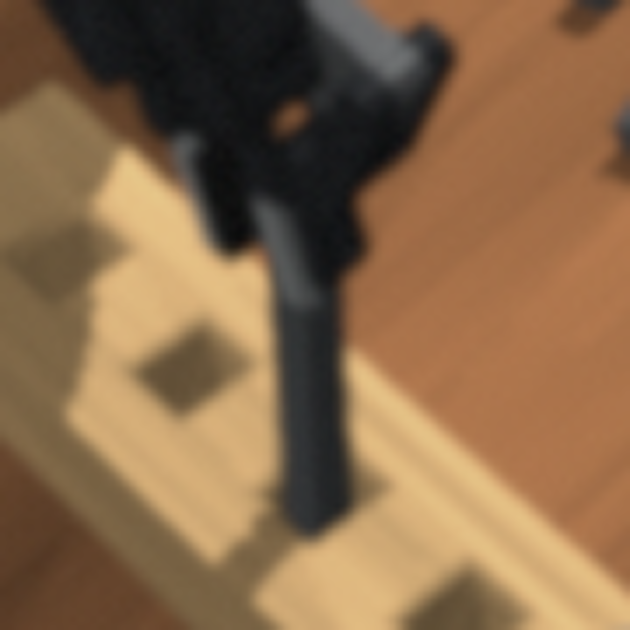

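```bash
python3 -m pendant '[[[0,-0.2,0.01],0,0],[[0,-0.15,0],0,0],[[0,0,-0.15],0,0],[[0,0,-0.2],0,0],[[0,0,0],0,0]]' 20
python3 - <<'E'
from h import *
im,d,s=grab('scene','s30'); grab('wrist','w30');print(s['position'],s['time_s'],s['grip_width'],s['ft_force'])
crop('s30',120,290,210,380,7,'s30c')
E
```

```text
time_s: 38.43
position: [0.5411, -0.3691, 0.1201]
tool_rot: [[0.05, -0.002, 0.999], [-0.999, 0.002, 0.05], [-0.002, -1.0, -0.002]]
ft_force: [-0.4, 1.5, -1.8]
grip_width: 0.0181
[ 0.5411 -0.3691  0.1201] 38.4333 0.018092003968638325 [-0.3594  1.4824 -1.8188]
```

View pics/s30c.png

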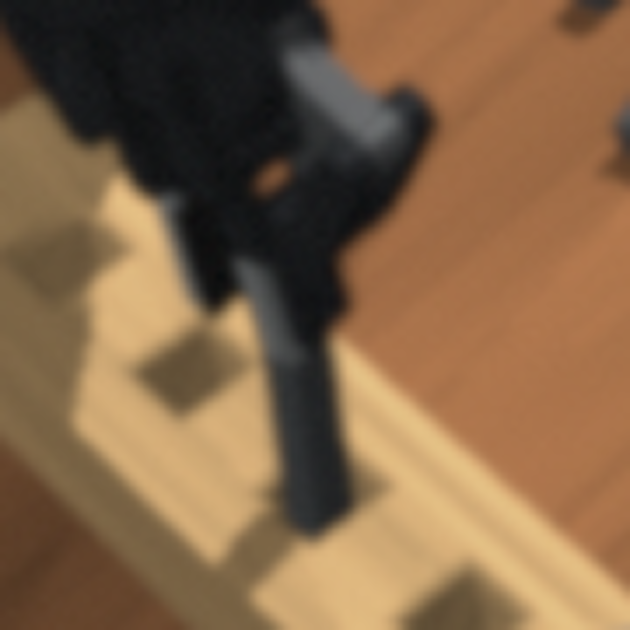

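View pics/w30.png

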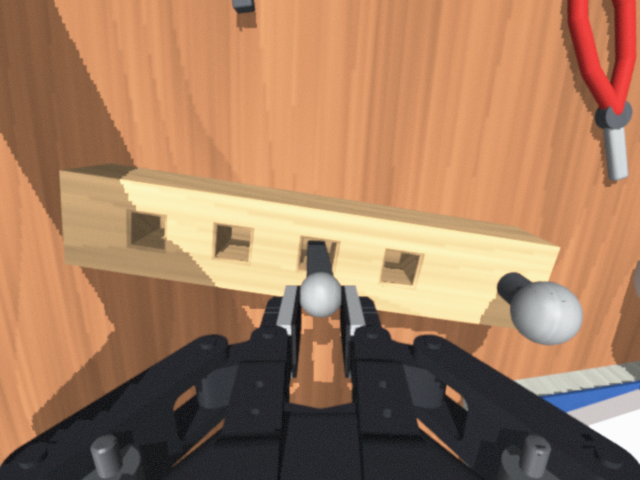

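The shank enters well 2, seen at (318,255). I'll lower to the bottom.

```bash
python3 -m pendant '[[[0,0,-0.2],0,0],[[0,0,-0.15],0,0],[[0,0,0],0,0],[[0,0,0],0,0]]' 20
python3 -m pendant '[[[0,0,-0.15],0,0],[[0,0,0],0,0],[[0,0,0],0,0]]' 20
```

```text
time_s: 38.87
position: [0.5415, -0.3694, 0.1109]
tool_rot: [[0.051, -0.001, 0.999], [-0.999, 0.001, 0.051], [-0.001, -1.0, -0.001]]
ft_force: [-0.2, 1.1, -1.6]
grip_width: 0.0178
time_s: 39.12
position: [0.5415, -0.3696, 0.1066]
tool_rot: [[0.05, -0.0, 0.999], [-0.999, 0.0, 0.05], [-0.0, -1.0, -0.0]]
ft_force: [-0.1, -0.1, -1.2]
grip_width: 0.0178
```

```bash
python3 -m pendant '[[[0,0,-0.1],0,0],[[0,0,0],0,0],[[0,0,0],0,0]]' 20
python3 -m pendant '[[[0,0,-0.08],0,0],[[0,0,0],0,0],[[0,0,0],0,0]]' 20
```

```text
time_s: 39.37
position: [0.5422, -0.3702, 0.1053]
tool_rot: [[0.05, 0.002, 0.999], [-0.999, -0.002, 0.05], [0.002, -1.0, 0.002]]
ft_force: [0.6, 1.7, 6.3]
grip_width: 0.0177
time_s: 39.62
position: [0.5428, -0.3707, 0.1045]
tool_rot: [[0.05, 0.005, 0.999], [-0.999, -0.005, 0.051], [0.005, -1.0, 0.004]]
ft_force: [0.4, 1.1, 13.5]
grip_width: 0.0175
```

On the bottom (13.5 N). I'll open and lift clear.

```bash
python3 -m pendant '[[[0,0,0.08],0,0.3],[[0,0,0],0,0.4],[[0,0,0],0,0.4],[[0,0,0.4],0,0.4],[[0,0,1],0,0.4],[[0,-0.5,1],0,0.4],[[0,-0.5,0.3],0,0.4],[[0,0,0],0,0.4],[[0,0,0],0,0.4]]' 20
python3 - <<'E'
from h import *
im,d,s=grab('scene','s31'); grab('wrist','w31');print(s['position'],s['time_s'],s['grip_width'],s['ft_force'])
crop('s31',90,200,290,400,4,'s31c')
E
```

```text
time_s: 40.37
position: [0.5413, -0.3998, 0.1842]
tool_rot: [[0.05, -0.0, 0.999], [-0.999, 0.0, 0.05], [-0.0, -1.0, -0.0]]
ft_force: [-0.7, 0.3, 0.1]
grip_width: 0.0343
[ 0.5413 -0.3998  0.1842] 40.3667 0.034256806983408834 [-0.7289  0.2566  0.0691]
```

View pics/s31c.png

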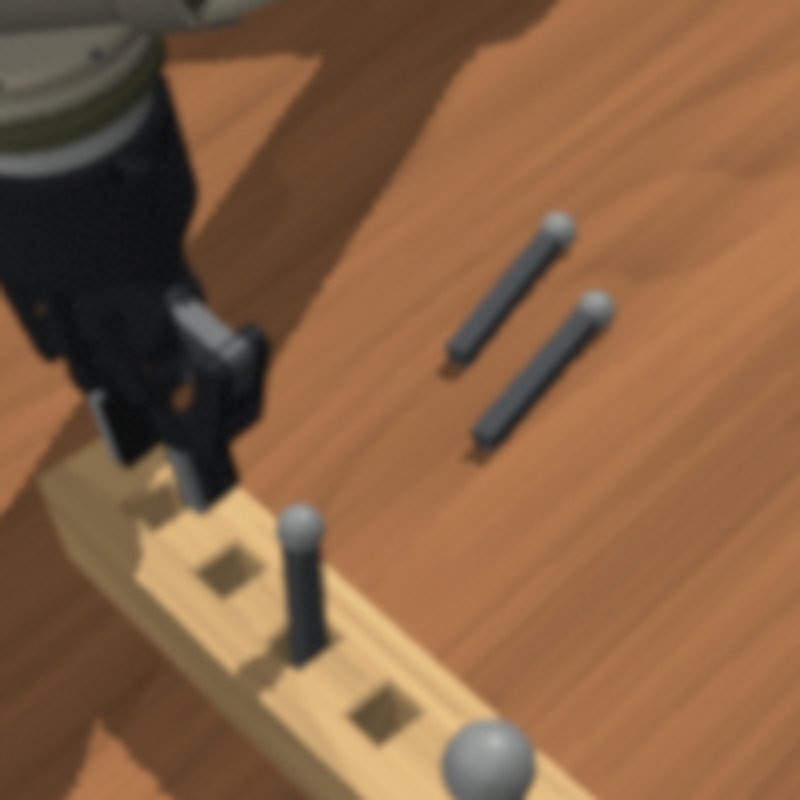

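View pics/w31.png

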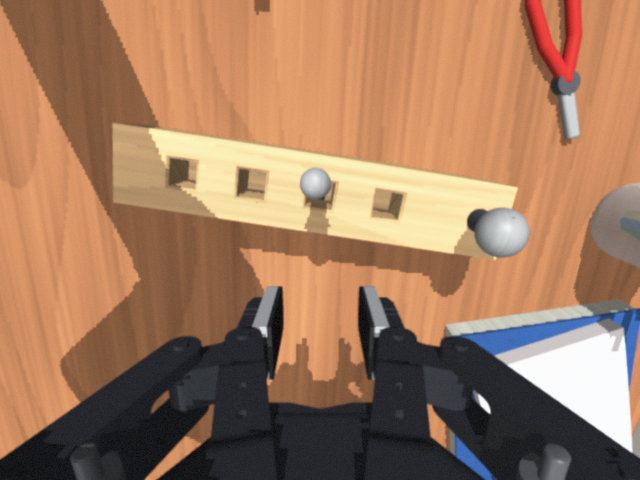

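Punch 1 stands in well 2. The other two lie unmoved. On to the middle punch.

```bash
python3 -m pendant '[[[-0.25,0.94,0],0.5,0.45],[[-0.25,0.94,0],0.5,0.45],[[-0.25,0.94,0],0,0.45],[[-0.25,0.94,0],0,0.45],[[-0.25,0.94,0],0,0.45],[[-0.25,0.94,0],0,0.45],[[-0.25,0.94,0],0,0.45],[[-0.25,0.94,0],0,0.45],[[-0.25,0.94,-0.4],0,0.45],[[-0.2,0.94,-0.8],0,0.45],[[0,0,-1],0,0.45],[[0,0,-1],0,0.45]]'
python3 -m pendant '[[[0,0,-1],0,0.45],[[0,0,-0.8],0,0.45],[[0,0,0],0,0.45],[[0,0,0],0,0.45]]'
python3 - <<'E'
from h import *
im,d,s=grab('wrist','w32'); print(s['position'],s['tool_rot'][0],s['time_s'])
crop('w32',220,180,420,330,4,'w32c')
E
```

```text
time_s: 41.47
position: [0.4671, -0.1152, 0.0877]
tool_rot: [[0.14, -0.0, 0.99], [-0.99, 0.0, 0.14], [-0.0, -1.0, -0.0]]
ft_force: [0.8, -0.7, 0.1]
grip_width: 0.0382
time_s: 41.8
position: [0.4672, -0.1168, 0.0341]
tool_rot: [[0.138, -0.003, 0.99], [-0.99, 0.002, 0.138], [-0.002, -1.0, -0.003]]
ft_force: [0.6, -0.5, 0.5]
grip_width: 0.0386
[ 0.4672 -0.1168  0.0341] [ 0.1377 -0.0032  0.9905] 41.8
```

View pics/w32c.png

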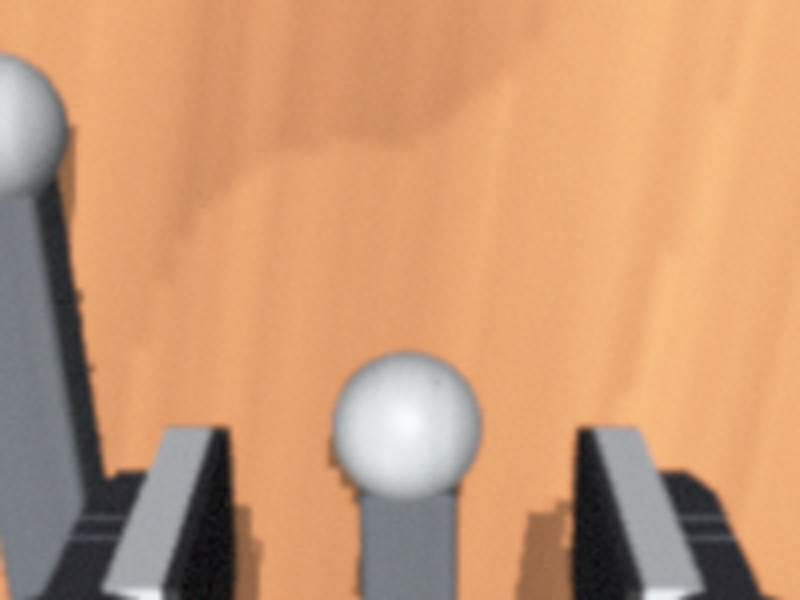

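Run:
```python
from h import *
print(atz('w32',(321.9,286),.01)-load('w32')[2])
```

```text
[ 0.     -0.0021 -0.0241]
```

```bash
python3 -m pendant '[[[0.02,-0.07,-0.5],0,0.45],[[0,0,-0.4],0,0.45],[[0,0,-0.1],0,0.45],[[0,0,0],0,0.45],[[0,0,0],0,0.45]]'
```

```text
time_s: 42.27
position: [0.4692, -0.1199, 0.006]
tool_rot: [[0.137, 0.001, 0.991], [-0.991, -0.001, 0.137], [0.001, -1.0, 0.001]]
ft_force: [-0.7, -0.4, 0.2]
grip_width: 0.0385
```

```bash
python3 -m pendant '[[[-0.03,0,-0.09],0,0.45],[[0,0,0],0,0.45],[[0,0,0],0,0],[[0,0,0],0,0],[[0,0,0],0,0],[[0,0,0],0,0],[[0,0,0],0,0]]' 20
python3 -m pendant '[[[0,0,0.8],0,0],[[0,0,0.8],0,0],[[0,0,0],0,0],[[0,0,0.8],0,0],[[0,0,0],0,0],[[0,0,0.8],0,0],[[0,0,0],0,0],[[0,0,0.8],0,0],[[0,0,0],0,0],[[0,0,0.8],0,0],[[0,0,0],0,0],[[0,0,1],0,0]]' 20
python3 - <<'E'
from h import *
im,d,s=grab('scene','s33'); grab('wrist','w33');print(s['position'],s['time_s'],s['grip_width'],s['ft_force'])
crop('s33',150,150,310,310,4,'s33c')
E
```

```text
time_s: 42.85
position: [0.4679, -0.1198, 0.0023]
tool_rot: [[0.137, 0.0, 0.991], [-0.991, -0.0, 0.137], [0.0, -1.0, 0.0]]
ft_force: [-0.2, -0.0, 4.3]
grip_width: 0.0182
time_s: 43.85
position: [0.4661, -0.1189, 0.1714]
tool_rot: [[0.137, -0.008, 0.991], [-0.991, 0.004, 0.137], [-0.005, -1.0, -0.007]]
ft_force: [0.5, 0.1, -2.8]
grip_width: 0.0184
[ 0.4661 -0.1189  0.1714] 43.85 0.01836056904365075 [ 0.4934  0.1071 -2.7928]
```

View pics/s33c.png

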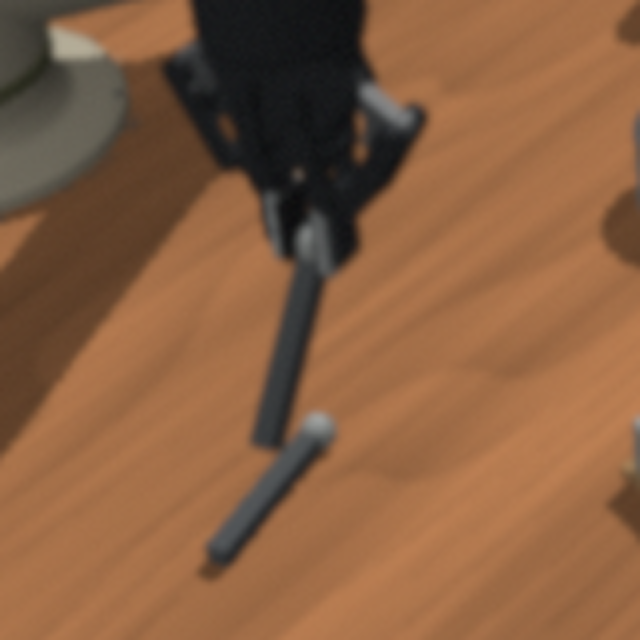

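View pics/w33.png

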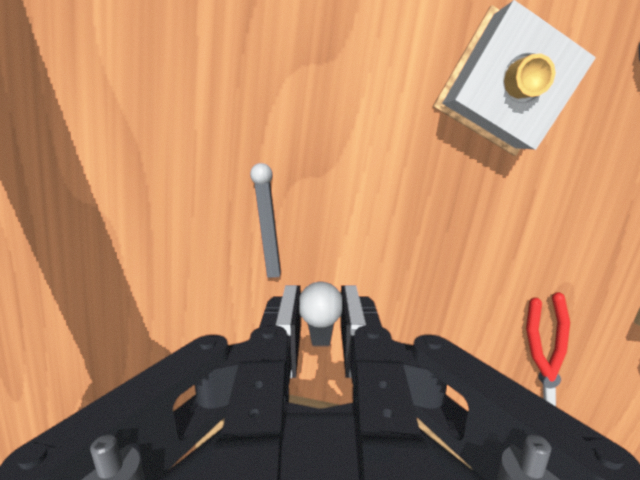

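```bash
python3 -m pendant '[[[0,0,-0.8],0,0],[[0,0,0.9],0,0],[[0,0,-0.8],0,0],[[0,0,0.9],0,0],[[0,0,-0.8],0,0],[[0,0,0.9],0,0],[[0,0,0.3],0,0],[[0,0,0],0,0],[[0,0,0],0,0]]' 20
python3 - <<'E'
from h import *
im,d,s=grab('wrist','w34');print(s['position'],s['time_s'],s['grip_width'],s['ft_force'])
crop('w34',240,240,400,360,5,'w34c')
E
```

```text
time_s: 44.7
position: [0.468, -0.1198, 0.1934]
tool_rot: [[0.137, 0.001, 0.991], [-0.991, -0.0, 0.137], [0.0, -1.0, 0.001]]
ft_force: [-0.5, 0.5, -1.6]
grip_width: 0.0179
[ 0.468  -0.1198  0.1934] 44.7 0.01793524995953725 [-0.5417  0.4542 -1.6296]
```

View pics/w34c.png

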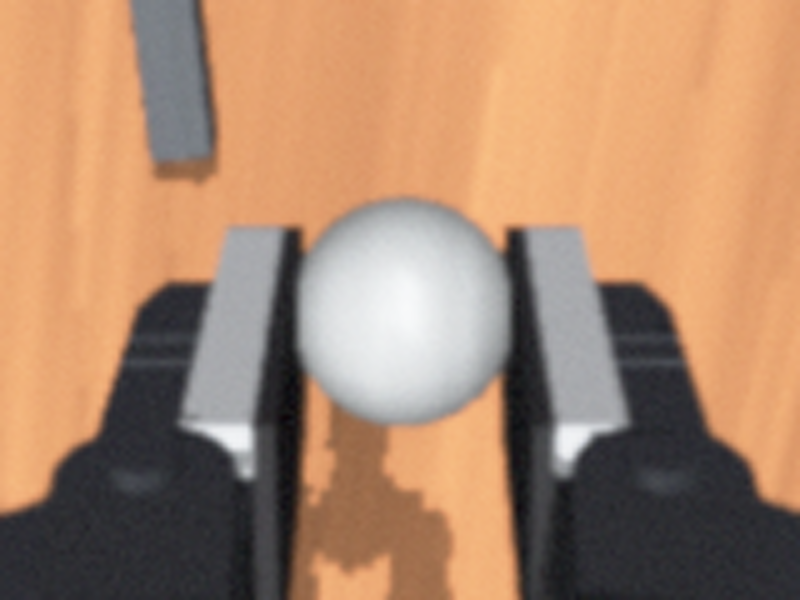

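```bash
python3 -m pendant '[[[0.05,-0.4,0],-0.4,0],[[0.08,-0.8,0],-0.4,0],[[0.08,-0.9,0],-0.4,0],[[0.1,-0.9,0],-0.4,0],[[0.1,-0.9,0],-0.4,0],[[0.1,-0.9,0],-0.4,0],[[0.1,-0.9,0],-0.4,0],[[0.1,-0.6,-0.4],0,0],[[0,-0.35,-0.5],0,0],[[0,0,-0.4],0,0],[[0,0,0],0,0],[[0,0,0],0,0]]' 20
python3 - <<'E'
from h import *
im,d,s=grab('scene','s35');print(s['position'],s['tool_rot'][0],s['time_s'],s['grip_width'],s['ft_force'])
crop('s35',100,260,220,400,5,'s35c')
E
```

```text
time_s: 45.75
position: [0.4887, -0.3196, 0.1542]
tool_rot: [[-0.108, -0.001, 0.994], [-0.994, 0.001, -0.108], [-0.001, -1.0, -0.002]]
ft_force: [0.3, 0.3, -1.0]
grip_width: 0.0176
[ 0.4887 -0.3196  0.1542] [-0.1079 -0.0014  0.9942] 45.75 0.017573129188910713 [ 0.3327  0.2861 -1.0427]
```

View pics/s35c.png

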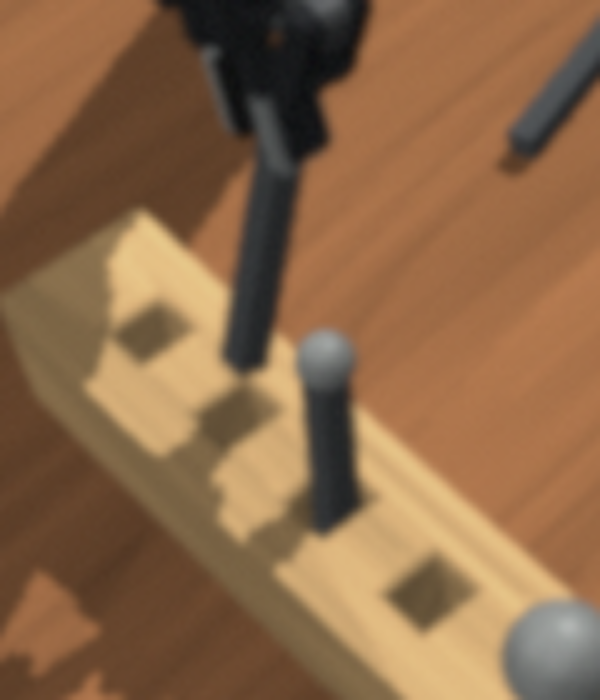

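Run:
```python
from h import *
wt=np.array([.4845,-.3632,.055]); pw=proj('s35',[wt])[0]; off=np.array([147.6,342.4])-pw; print(off)
b=np.array([.4887,-.3170,.160])
for th in (55,60,65,70,75):
    t=np.radians(th); f=b+0.099*np.array([-.108*np.cos(t),-np.cos(t)*.994,-np.sin(t)]); print(th,(proj('s35',[b,f])+off).round(1).tolist(),f, f-wt)
```

```text
[0.4728 1.3923]
55 [[156.6, 284.9], [139.2, 336.5]] [ 0.4826 -0.3734  0.0789] [-0.0019 -0.0102  0.0239]
60 [[156.6, 284.9], [143.3, 335.9]] [ 0.4834 -0.3662  0.0743] [-0.0011 -0.003   0.0193]
65 [[156.6, 284.9], [147.5, 334.9]] [ 0.4842 -0.3586  0.0703] [-0.0003  0.0046  0.0153]
70 [[156.6, 284.9], [151.8, 333.6]] [ 0.485  -0.3507  0.067 ] [0.0005 0.0125 0.012 ]
75 [[156.6, 284.9], [156.0, 331.9]] [ 0.4859 -0.3425  0.0644] [0.0014 0.0207 0.0094]
```

```bash
python3 -m pendant '[[[0.07,-0.33,-0.1],0,0],[[0,0,-0.15],0,0],[[0,0,0],0,0],[[0,0,0],0,0]]' 20
python3 - <<'E'
from h import *
im,d,s=grab('scene','s36');print(s['position'],s['time_s'],s['grip_width'],s['ft_force'])
crop('s36',110,290,200,380,7,'s36c')
wt=np.array([.4845,-.3632,.055]);print((proj('s36',[wt])[0]+[.47,1.39]-[110,290])*7)
E
```

```text
time_s: 46.13
position: [0.4912, -0.3291, 0.1475]
tool_rot: [[-0.106, -0.0, 0.994], [-0.994, 0.0, -0.106], [-0.0, -1.0, -0.0]]
ft_force: [-0.2, 0.1, -0.6]
grip_width: 0.018
[ 0.4912 -0.3291  0.1475] 46.1333 0.018014657046297313 [-0.1635  0.0552 -0.6214]
[263.1802 366.7838]
```

View pics/s36c.png

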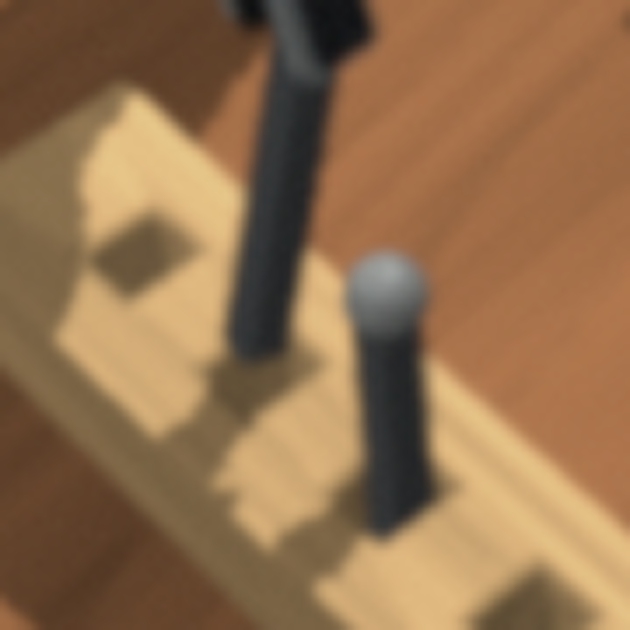

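```bash
python3 -m pendant '[[[0.02,0,-0.15],0,0],[[0,0,-0.15],0,0],[[0,0,0],0,0],[[0,0,0],0,0]]' 20
python3 -m pendant '[[[0,0,-0.15],0,0],[[0,0,-0.1],0,0],[[0,0,0],0,0],[[0,0,0],0,0]]' 20
python3 - <<'E'
from h import *
im,d,s=grab('scene','s37');print(s['position'],s['time_s'],s['grip_width'],s['ft_force'])
crop('s37',110,290,200,380,7,'s37c')
E
```

```text
time_s: 46.52
position: [0.4917, -0.3289, 0.1382]
tool_rot: [[-0.106, -0.001, 0.994], [-0.994, 0.001, -0.106], [-0.001, -1.0, -0.001]]
ft_force: [-0.3, 0.6, -0.9]
grip_width: 0.018
time_s: 46.85
position: [0.4917, -0.3291, 0.1309]
tool_rot: [[-0.106, -0.0, 0.994], [-0.994, 0.0, -0.106], [-0.0, -1.0, -0.0]]
ft_force: [-0.4, -0.1, -1.0]
grip_width: 0.018
[ 0.4917 -0.3291  0.1309] 46.85 0.017993747036131113 [-0.4132 -0.1271 -1.01  ]
```

View pics/s37c.png

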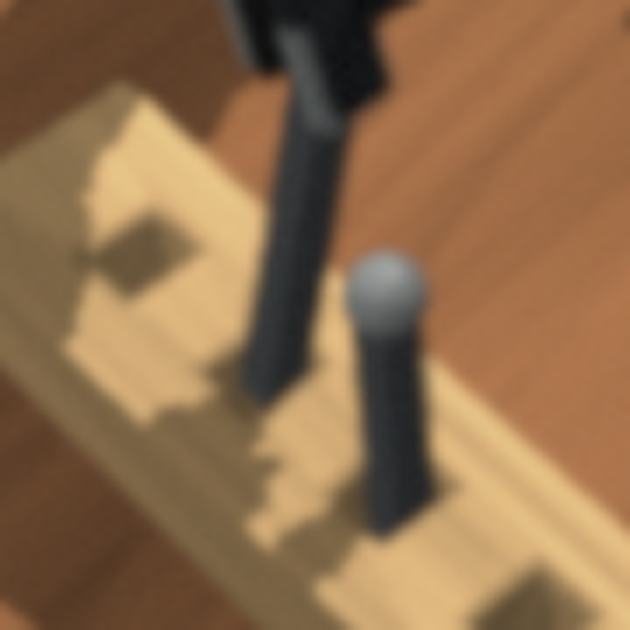

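In the well. I'll swing it upright as before.

```bash
python3 -m pendant '[[[-0.03,-0.3,0.01],0,0],[[-0.03,-0.3,0.01],0,0],[[-0.03,-0.25,0.01],0,0],[[0,0,0],0,0],[[0,0,0],0,0]]' 20
python3 -m pendant '[[[-0.03,-0.25,0.01],0,0],[[0,-0.12,-0.1],0,0],[[0,0,-0.2],0,0],[[0,0,0],0,0]]' 20
python3 - <<'E'
from h import *
im,d,s=grab('scene','s38');grab('wrist','w38');print(s['position'],s['time_s'],s['grip_width'],s['ft_force'])
crop('s38',110,290,200,380,7,'s38c')
E
```

```text
time_s: 47.32
position: [0.4889, -0.3553, 0.1319]
tool_rot: [[-0.107, 0.0, 0.994], [-0.994, 0.0, -0.107], [-0.0, -1.0, 0.0]]
ft_force: [-0.6, 0.0, -2.0]
grip_width: 0.0178
time_s: 47.65
position: [0.4878, -0.3655, 0.1218]
tool_rot: [[-0.107, -0.001, 0.994], [-0.994, 0.002, -0.107], [-0.002, -1.0, -0.002]]
ft_force: [0.1, -0.2, -1.1]
grip_width: 0.0181
[ 0.4878 -0.3655  0.1218] 47.65 0.018067598012340067 [ 0.0808 -0.1993 -1.1383]
```

View pics/w38.png

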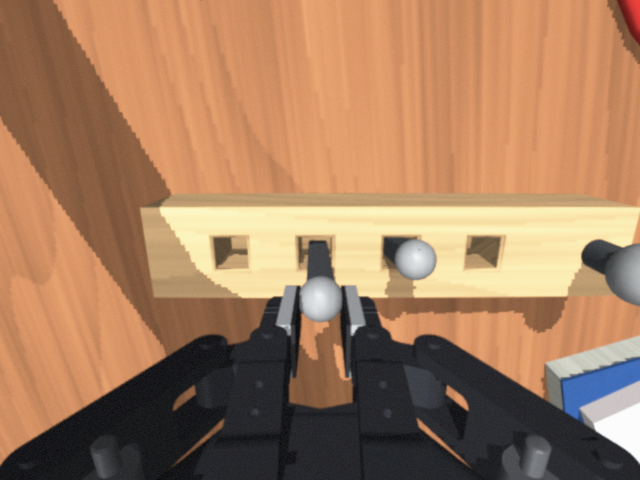

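View pics/s38c.png

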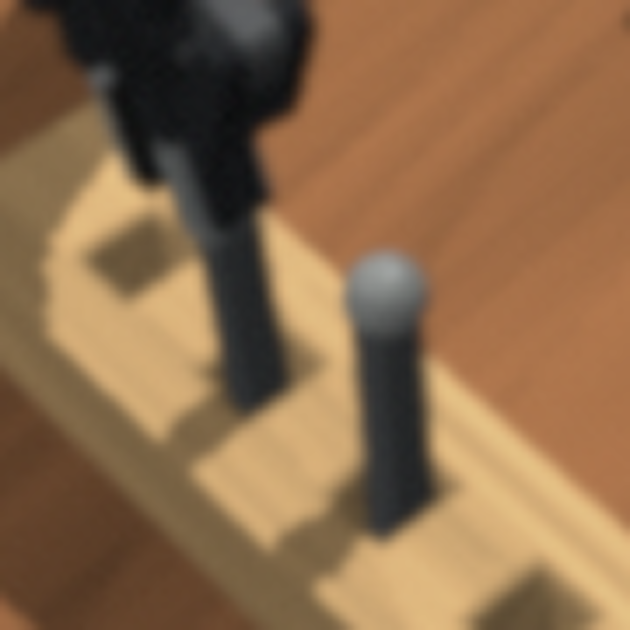

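Upright in well 1. I'll lower to the floor.

```bash
python3 -m pendant '[[[0,0,-0.2],0,0],[[0,0,-0.15],0,0],[[0,0,-0.1],0,0],[[0,0,0],0,0],[[0,0,0],0,0]]' 20
python3 -m pendant '[[[0,0,-0.1],0,0],[[0,0,-0.05],0,0],[[0,0,0],0,0]]' 20
```

```text
time_s: 48.17
position: [0.4881, -0.3656, 0.1095]
tool_rot: [[-0.106, -0.0, 0.994], [-0.994, 0.0, -0.106], [-0.0, -1.0, -0.001]]
ft_force: [0.7, 0.1, -0.9]
grip_width: 0.0181
time_s: 48.42
position: [0.4881, -0.3656, 0.105]
tool_rot: [[-0.106, -0.0, 0.994], [-0.994, 0.0, -0.106], [-0.0, -1.0, -0.0]]
ft_force: [-1.0, 1.2, -1.6]
grip_width: 0.0183
```

```bash
python3 -m pendant '[[[0,0,-0.08],0,0],[[0,0,0],0,0],[[0,0,0],0,0]]' 20
python3 -m pendant '[[[0,0,-0.08],0,0],[[0,0,0],0,0],[[0,0,0],0,0]]' 20
```

```text
time_s: 48.67
position: [0.4883, -0.3658, 0.1031]
tool_rot: [[-0.106, 0.0, 0.994], [-0.994, -0.0, -0.106], [0.0, -1.0, 0.0]]
ft_force: [0.3, 0.8, -0.0]
grip_width: 0.018
time_s: 48.92
position: [0.489, -0.3665, 0.1024]
tool_rot: [[-0.106, 0.003, 0.994], [-0.994, -0.003, -0.106], [0.003, -1.0, 0.003]]
ft_force: [-0.7, 1.1, 10.3]
grip_width: 0.0179
```

```bash
python3 -m pendant '[[[0,0,0.08],0,0.3],[[0,0,0],0,0.38],[[0,0,0],0,0.38],[[0,0,0.4],0,0.38],[[0,0,1],0,0.38],[[0,0,1],0,0.38],[[-0.6,0,0.5],0.9,0.38],[[-0.6,0.2,0],0.9,0.38],[[0,0,0],0.9,0.38],[[0,0,0],0.9,0.38]]' 20
python3 - <<'E'
from h import *
im,d,s=grab('scene','s39');print(s['position'],s['time_s'],s['grip_width'],s['ft_force'])
crop('s39',90,200,290,400,4,'s39c')
E
```

```text
time_s: 49.75
position: [0.4515, -0.3596, 0.1902]
tool_rot: [[0.209, -0.0, 0.978], [-0.978, -0.0, 0.209], [0.0, -1.0, -0.0]]
ft_force: [0.9, 0.2, 0.4]
grip_width: 0.0326
[ 0.4515 -0.3596  0.1902] 49.75 0.03259951393025629 [0.8777 0.218  0.3827]
```

View pics/s39c.png

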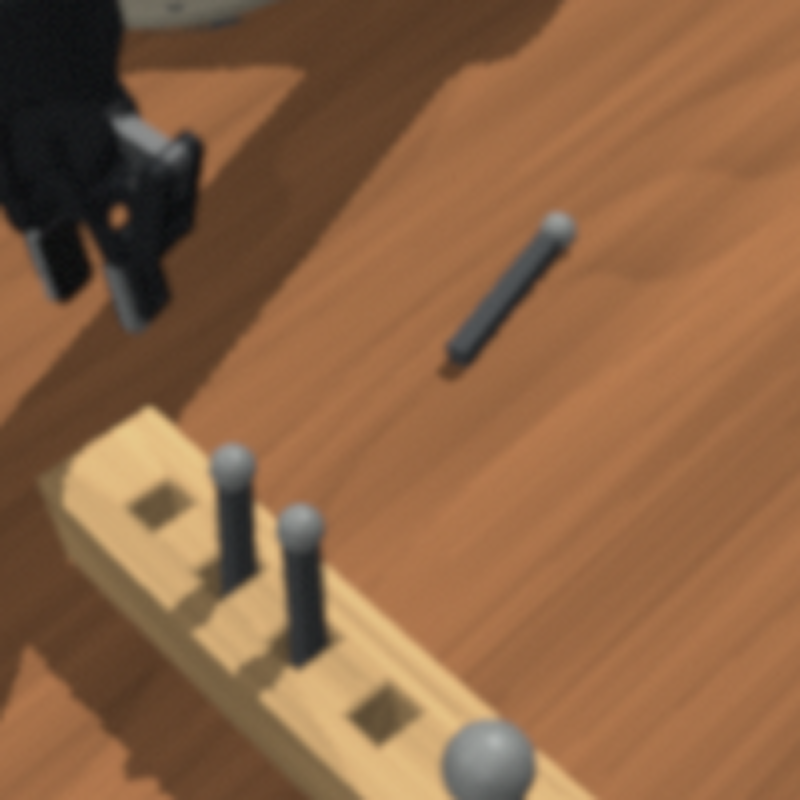

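Two are standing, and the third is still in place. Going to it.

```bash
python3 -m pendant '[[[-0.14,0.9,0],0,0.45],[[-0.14,0.9,0],0,0.45],[[-0.14,0.9,0],0,0.45],[[-0.14,0.9,0],0,0.45],[[-0.14,0.9,0],0,0.45],[[-0.14,0.9,0],0,0.45],[[-0.14,0.9,0],0,0.45],[[-0.14,0.9,0],0,0.45],[[-0.14,0.9,-0.2],0,0.45],[[-0.14,1,-0.8],0,0.45],[[0,0,-1],0,0.45],[[0,0,-1],0,0.45]]'
python3 -m pendant '[[[0,0,-1],0,0.45],[[0,0,-1],0,0.45],[[0,0,0],0,0.45],[[0,0,0],0,0.45]]'
python3 - <<'E'
from h import *
im,d,s=grab('wrist','w40'); print(s['position'],s['tool_rot'][0],s['time_s'])
crop('w40',220,180,420,330,4,'w40c')
E
```

```text
time_s: 50.8
position: [0.4102, -0.0854, 0.0994]
tool_rot: [[0.207, 0.002, 0.978], [-0.978, -0.001, 0.207], [0.001, -1.0, 0.002]]
ft_force: [0.7, -1.1, -0.6]
grip_width: 0.038
time_s: 51.13
position: [0.4098, -0.0865, 0.0395]
tool_rot: [[0.205, -0.003, 0.979], [-0.979, 0.001, 0.205], [-0.002, -1.0, -0.002]]
ft_force: [0.7, 0.6, 0.3]
grip_width: 0.0385
[ 0.4098 -0.0865  0.0395] [ 0.205  -0.0028  0.9788] 51.1333
```

View pics/w40c.png

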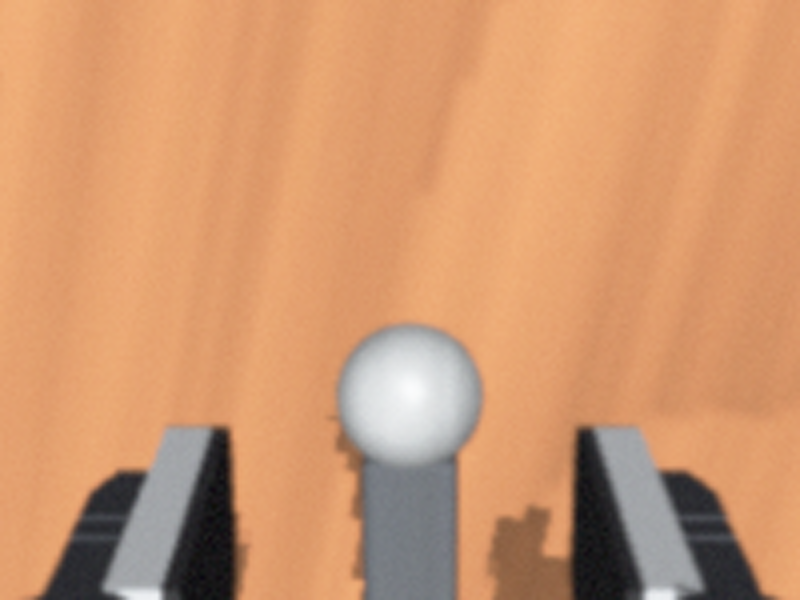

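```bash
python3 - <<'E'
from h import *
print(atz('w40',(410.5/4+220-.4,395/4+180-.4),.01)-load('w40')[2])
E
python3 -m pendant '[[[0,0,-0.5],0,0.45],[[0,0,-0.4],0,0.45],[[0,0,-0.2],0,0.45],[[0,0,0],0,0.45],[[0,0,0],0,0.45]]'
```

```text
[-0.      0.0001 -0.0295]
time_s: 51.6
position: [0.4107, -0.087, 0.0079]
tool_rot: [[0.206, 0.001, 0.979], [-0.979, -0.001, 0.206], [0.001, -1.0, 0.001]]
ft_force: [0.1, 0.2, 0.7]
grip_width: 0.0382
```

```bash
python3 -m pendant '[[[-0.02,0.02,-0.17],0,0.45],[[0,0,0],0,0.45],[[0,0,0],0,0],[[0,0,0],0,0],[[0,0,0],0,0],[[0,0,0],0,0],[[0,0,0],0,0]]' 20
python3 -m pendant '[[[0,0,0.8],0,0],[[0,0,0.8],0,0],[[0,0,0],0,0],[[0,0,0.8],0,0],[[0,0,0],0,0],[[0,0,0.8],0,0],[[0,0,0],0,0],[[0,0,0.8],0,0],[[0,0,0],0,0],[[0,0,0.8],0,0],[[0,0,0],0,0],[[0,0,1],0,0]]' 20
python3 -m pendant '[[[0,0,-0.8],0,0],[[0,0,0.9],0,0],[[0,0,-0.8],0,0],[[0,0,0.9],0,0],[[0,0,0.3],0,0],[[0,0,0],0,0],[[0,0,0],0,0]]' 20
python3 - <<'E'
from h import *
im,d,s=grab('scene','s41'); grab('wrist','w41');print(s['position'],s['time_s'],s['grip_width'],s['ft_force'])
crop('s41',150,130,310,290,4,'s41c')
b=s['position']+np.array([0,.002,.007])
for th in (20,40,50,60,70):
    t=np.radians(th); f=b+0.099*np.array([.206*np.cos(t),-np.cos(t)*.979,-np.sin(t)]); print(th,((proj('s41',[b,f])+[.5,1.4]-[150,130])*4).round(1).tolist())
E
```

```text
time_s: 52.18
position: [0.4097, -0.0861, 0.002]
tool_rot: [[0.206, 0.0, 0.979], [-0.979, -0.0, 0.206], [0.0, -1.0, 0.0]]
ft_force: [-0.8, 0.6, 3.2]
grip_width: 0.018
time_s: 53.18
position: [0.4079, -0.0853, 0.1716]
tool_rot: [[0.206, -0.007, 0.979], [-0.979, 0.004, 0.206], [-0.005, -1.0, -0.006]]
ft_force: [0.1, 0.8, -2.9]
grip_width: 0.0179
time_s: 53.77
position: [0.4095, -0.0861, 0.1893]
tool_rot: [[0.206, -0.001, 0.979], [-0.979, 0.0, 0.206], [-0.001, -1.0, -0.001]]
ft_force: [0.3, 0.5, -2.5]
grip_width: 0.0181
[ 0.4095 -0.0861  0.1893] 53.7667 0.018132645091893163 [ 0.2759  0.4793 -2.4991]
20 [[274.4, 219.6], [174.4, 386.5]]
40 [[274.4, 219.6], [205.0, 414.8]]
50 [[274.4, 219.6], [223.0, 419.7]]
60 [[274.4, 219.6], [242.1, 418.5]]
70 [[274.4, 219.6], [261.5, 411.5]]
```

View pics/s41c.png

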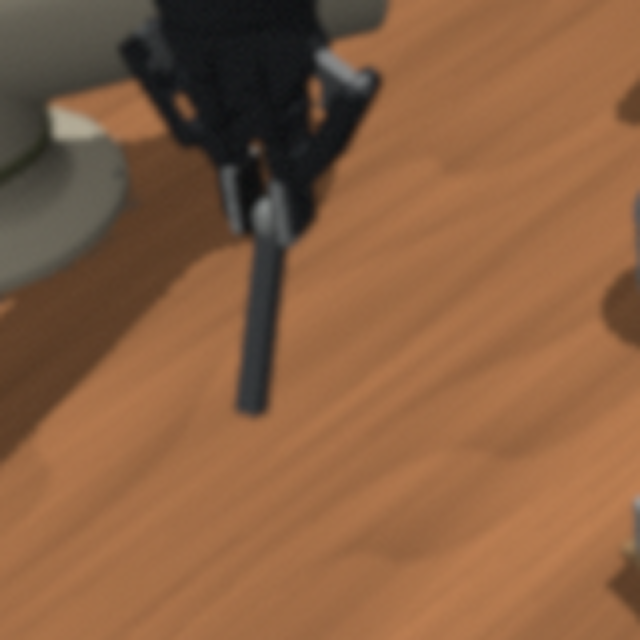

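View pics/w41.png

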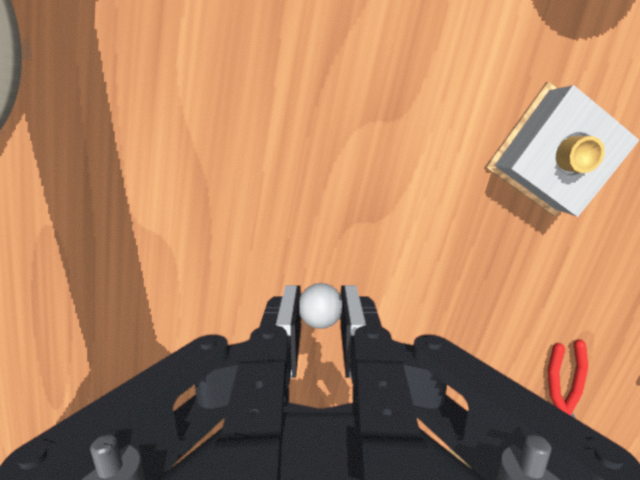

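It hangs at about 70° from horizontal. Carrying it to well 0.

```bash
python3 -m pendant '[[[0.05,-0.4,0],-0.4,0],[[0.1,-0.8,0],-0.4,0],[[0.1,-0.9,0],-0.4,0],[[0.1,-1,0],-0.4,0],[[0.1,-1,0],-0.4,0],[[0.1,-1,0],-0.4,0],[[0.1,-1,0],-0.4,0],[[0.1,-0.9,0],-0.4,0],[[0.1,-0.6,-0.3],-0.4,0],[[0,-0.38,-0.5],0,0],[[0,0,-0.35],0,0],[[0,0,0],0,0]]' 20
python3 -m pendant '[[[0,0,0],0,0],[[0,0,0],0,0]]' 20
python3 - <<'E'
from h import *
im,d,s=grab('scene','s42');print(s['position'],s['tool_rot'][0],s['time_s'],s['grip_width'],s['ft_force'])
crop('s42',90,250,200,370,6,'s42c')
b=s['position']+np.array([0,.001,.007]); wt=np.array([.430,-.3573,.055])
print('well',((proj('s42',[wt])+[.5,1.4]-[90,250])*6))
for th in (60,65,70,75):
    t=np.radians(th); f=b+0.099*np.array([-.108*np.cos(t),-np.cos(t)*.994,-np.sin(t)]); print(th,((proj('s42',[b,f])+[.5,1.4]-[90,250])*6).round(1).tolist(),f-wt)
E
```

```text
time_s: 54.87
position: [0.4339, -0.326, 0.1531]
tool_rot: [[-0.109, -0.004, 0.994], [-0.994, 0.004, -0.109], [-0.004, -1.0, -0.004]]
ft_force: [-0.9, 0.5, -1.8]
grip_width: 0.018
time_s: 55.03
position: [0.4352, -0.3257, 0.1566]
tool_rot: [[-0.107, 0.0, 0.994], [-0.994, -0.0, -0.107], [0.0, -1.0, 0.0]]
ft_force: [-0.4, -0.7, -0.3]
grip_width: 0.018
[ 0.4352 -0.3257  0.1566] [-0.1068  0.0003  0.9943] 55.0333 0.01802848954545248 [-0.3551 -0.6708 -0.3002]
well [[242.547  456.3584]]
60 [[252.3, 136.7], [179.2, 438.2]] [-0.0002 -0.0166  0.0229]
65 [[252.3, 136.7], [204.7, 433.0]] [ 0.0006 -0.009   0.0189]
70 [[252.3, 136.7], [230.2, 425.7]] [ 0.0015 -0.0011  0.0156]
75 [[252.3, 136.7], [255.7, 416.4]] [0.0024 0.0071 0.013 ]
```

View pics/s42c.png

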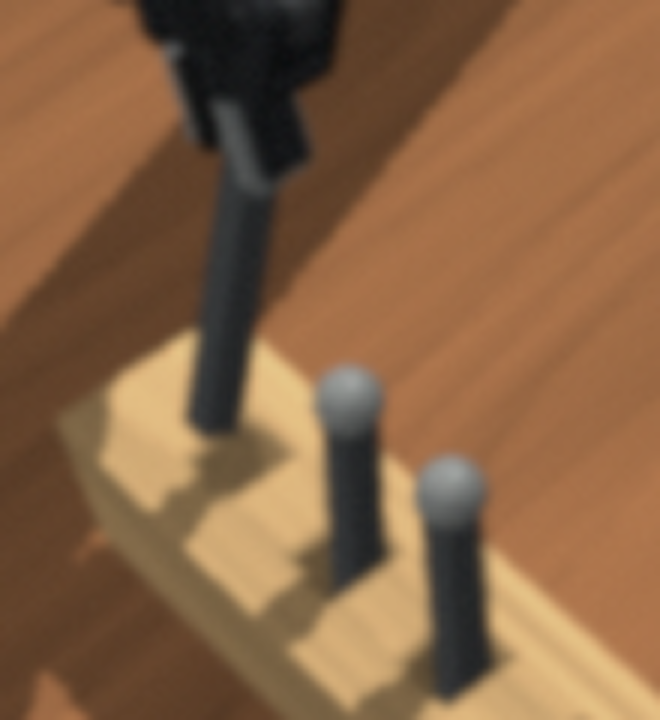

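```bash
python3 -m pendant '[[[0,0.13,-0.15],0,0],[[0,0,-0.2],0,0],[[0,0,0],0,0],[[0,0,0],0,0]]' 20
python3 - <<'E'
from h import *
im,d,s=grab('scene','s43');print(s['position'],s['time_s'],s['grip_width'],s['ft_force'])
crop('s43',90,280,180,370,7,'s43c')
wt=np.array([.430,-.3573,.055]);print('well',((proj('s43',[wt])+[.5,1.4]-[90,280])*7))
E
```

```text
time_s: 55.42
position: [0.435, -0.3213, 0.1455]
tool_rot: [[-0.106, -0.0, 0.994], [-0.994, 0.001, -0.106], [-0.0, -1.0, -0.001]]
ft_force: [-0.6, 0.6, -1.3]
grip_width: 0.0185
[ 0.435  -0.3213  0.1455] 55.4167 0.018502228809558735 [-0.5866  0.605  -1.3113]
well [[282.9715 322.4182]]
```

View pics/s43c.png

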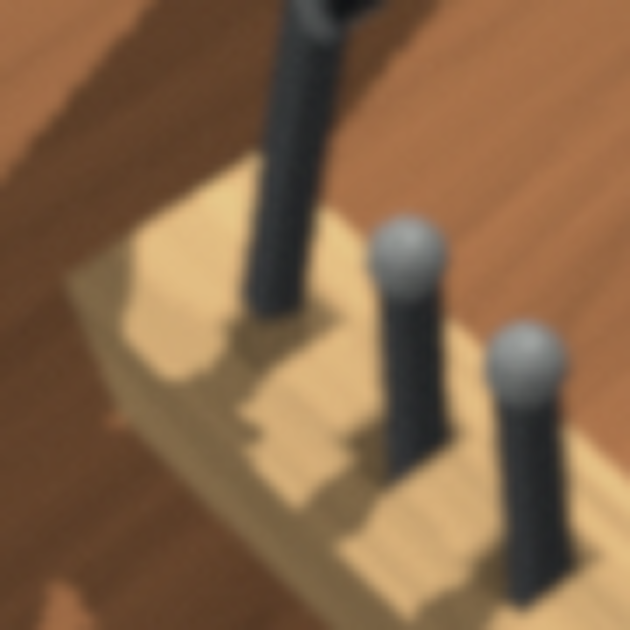

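```bash
python3 -m pendant '[[[0.03,0,-0.15],0,0],[[0,0,-0.15],0,0],[[0,0,0],0,0],[[0,0,0],0,0]]' 20
python3 -m pendant '[[[0,0,-0.15],0,0],[[0,0,-0.08],0,0],[[0,0,0],0,0],[[0,0,0],0,0]]' 20
python3 - <<'E'
from h import *
im,d,s=grab('scene','s44');print(s['position'],s['time_s'],s['grip_width'],s['ft_force'])
crop('s44',90,280,180,370,7,'s44c')
E
```

```text
time_s: 55.8
position: [0.4359, -0.3215, 0.1364]
tool_rot: [[-0.106, -0.001, 0.994], [-0.994, 0.001, -0.106], [-0.001, -1.0, -0.001]]
ft_force: [-0.3, 0.8, -1.8]
grip_width: 0.0182
time_s: 56.13
position: [0.4359, -0.3216, 0.1297]
tool_rot: [[-0.106, -0.0, 0.994], [-0.994, 0.0, -0.106], [-0.0, -1.0, -0.0]]
ft_force: [-0.0, -0.5, -1.7]
grip_width: 0.0177
[ 0.4359 -0.3216  0.1297] 56.1333 0.017717876401682816 [-0.0421 -0.5293 -1.7385]
```

View pics/s44c.png

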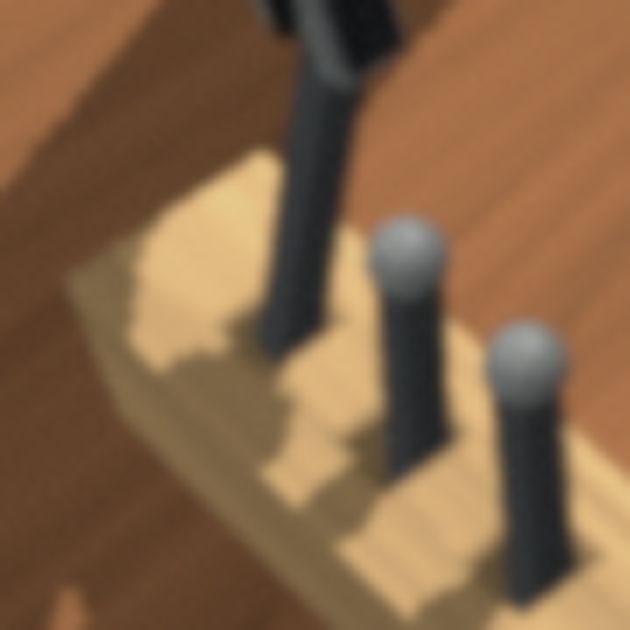

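```bash
python3 -m pendant '[[[-0.03,-0.3,0.01],0,0],[[-0.03,-0.3,0.01],0,0],[[-0.03,-0.25,0.01],0,0],[[0,0,0],0,0],[[0,0,0],0,0]]' 20
python3 -m pendant '[[[-0.03,-0.25,0.01],0,0],[[0,-0.12,-0.1],0,0],[[0,0,-0.2],0,0],[[0,0,0],0,0]]' 20
python3 - <<'E'
from h import *
im,d,s=grab('wrist','w45');print(s['position'],s['time_s'],s['grip_width'],s['ft_force'])
E
```

```text
time_s: 56.6
position: [0.4331, -0.3478, 0.1307]
tool_rot: [[-0.107, 0.0, 0.994], [-0.994, 0.0, -0.107], [-0.0, -1.0, 0.0]]
ft_force: [-0.1, 0.5, -2.4]
grip_width: 0.018
time_s: 56.93
position: [0.432, -0.3579, 0.1207]
tool_rot: [[-0.107, -0.001, 0.994], [-0.994, 0.002, -0.107], [-0.002, -1.0, -0.001]]
ft_force: [-0.2, 0.8, -1.6]
grip_width: 0.0183
[ 0.432  -0.3579  0.1207] 56.9333 0.018310586205474214 [-0.1641  0.8157 -1.5963]
```

View pics/w45.png

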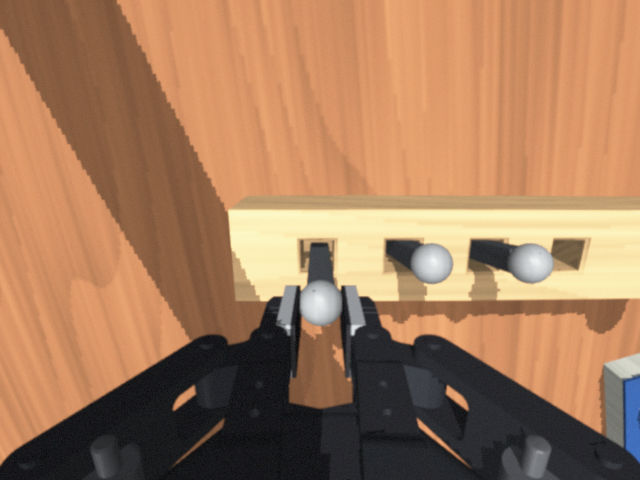

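```bash
python3 -m pendant '[[[0,0,-0.2],0,0],[[0,0,-0.15],0,0],[[0,0,-0.15],0,0],[[0,0,0],0,0],[[0,0,0],0,0]]' 20
python3 -m pendant '[[[0,0,-0.1],0,0],[[0,0,0],0,0],[[0,0,0],0,0]]' 20
python3 -m pendant '[[[0,0,-0.08],0,0],[[0,0,0],0,0],[[0,0,0],0,0]]' 20
```

```text
time_s: 57.4
position: [0.4323, -0.358, 0.1068]
tool_rot: [[-0.106, -0.001, 0.994], [-0.994, 0.001, -0.106], [-0.001, -1.0, -0.001]]
ft_force: [-0.0, 0.2, -1.3]
grip_width: 0.0184
time_s: 57.65
position: [0.4324, -0.3582, 0.1041]
tool_rot: [[-0.106, -0.0, 0.994], [-0.994, 0.0, -0.106], [-0.0, -1.0, -0.0]]
ft_force: [-0.0, 1.3, -1.6]
grip_width: 0.018
time_s: 57.9
position: [0.4328, -0.3587, 0.1025]
tool_rot: [[-0.106, 0.001, 0.994], [-0.994, -0.002, -0.106], [0.002, -1.0, 0.002]]
ft_force: [-0.3, 0.1, 5.3]
grip_width: 0.018
```

Bottomed. I'll release, back up, and check everything.

```bash
python3 -m pendant '[[[0,0,-0.03],0,0.3],[[0,0,0],0,0.38],[[0,0,0],0,0.38],[[0,0,0.4],0,0.38],[[0,0,1],0,0.38],[[0,0,1],0,0.38],[[0,0,1],0,0.38],[[-0.5,-0.9,0],0,0.38],[[-0.5,-0.9,0],0,0.38],[[-0.5,-0.9,0],0,0.38],[[0,0,0],0,0.38],[[0,0,0],0,0.38]]' 20
python3 - <<'E'
from h import *
im,d,s=grab('scene','s46');grab('top','t46');grab('wrist','w46');print(s['position'],s['time_s'])
crop('s46',90,220,290,400,4,'s46c')
P=xyz('t46'); print(np.nanmax(P[240:330,515:550,2],axis=None))
for (u,v) in [(530,224),(530,251),(530,278),(530,306)]: print(np.nanmax(P[v-14:v+8,u-10:u+20,2]))
E
```

```text
time_s: 58.9
position: [0.3866, -0.4401, 0.2023]
tool_rot: [[-0.109, -0.0, 0.994], [-0.994, 0.001, -0.109], [-0.001, -1.0, -0.0]]
ft_force: [-0.3, 1.0, -0.5]
grip_width: 0.0328
[ 0.3866 -0.4401  0.2023] 58.9
0.12085776459151798
0.059918848250849255
0.11919845666991846
0.12021710412421616
0.12085776459151798
```

View pics/s46.png

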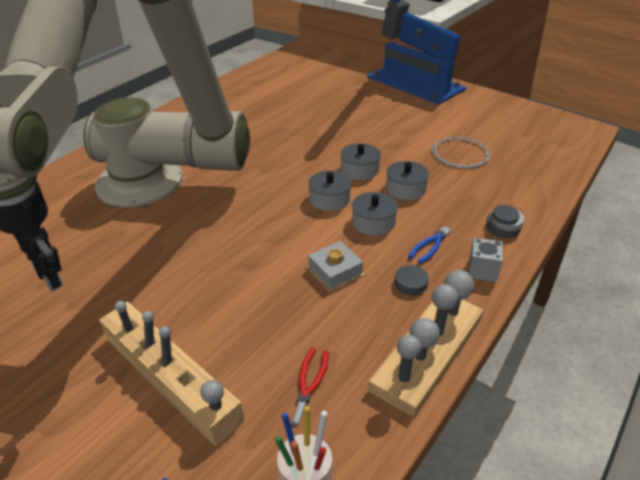

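View pics/t46.png

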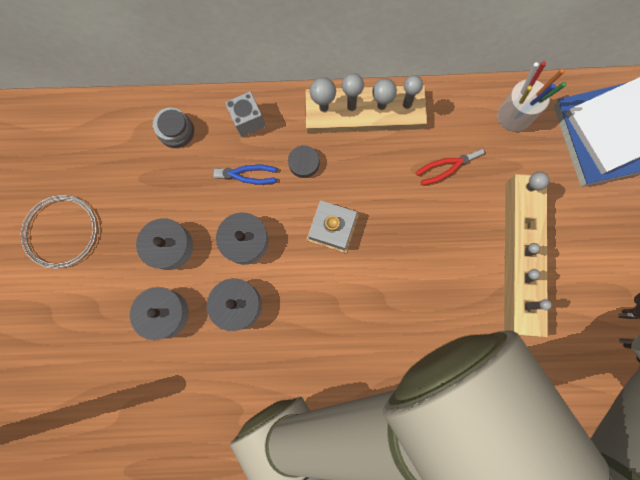

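View pics/w46.png

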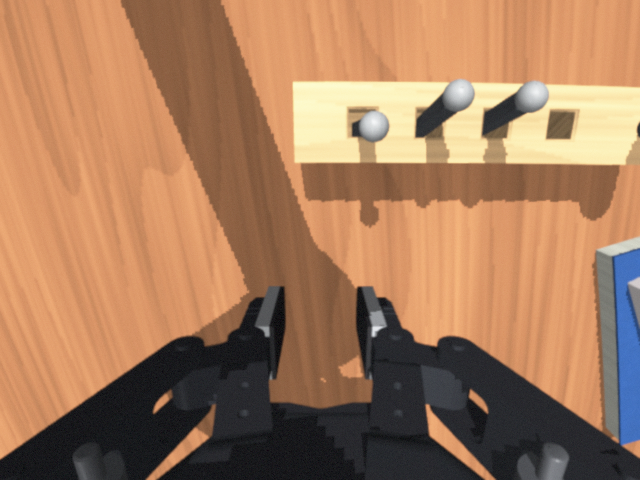

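Run:
```python
from h import *
crop('t46',505,160,565,340,4,'t46c')
crop('s46',95,290,195,390,7,'s46c')
```

```text
(no output)
```

View pics/s46c.png

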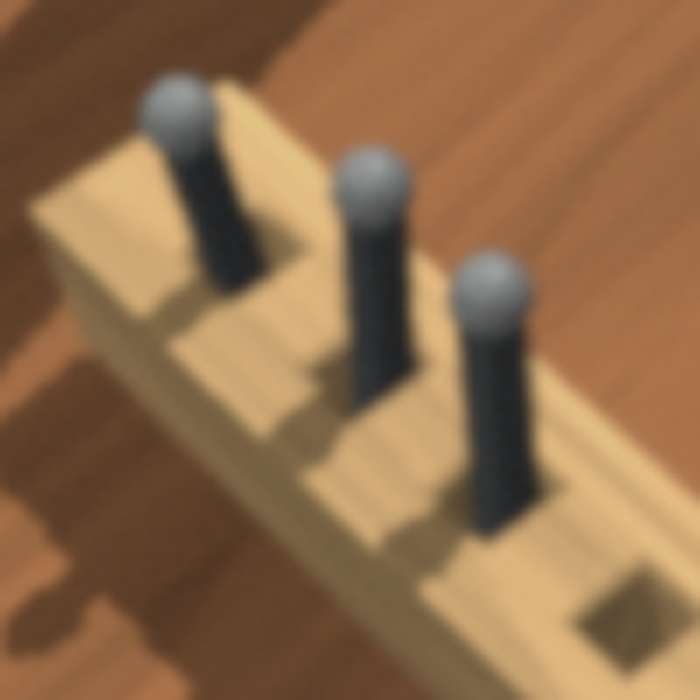

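View pics/t46c.png

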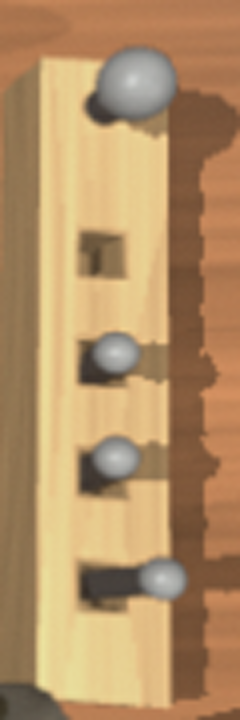

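Run:
```python
from h import *
W=[(.430,-.3573),(.4845,-.3632),(.5387,-.369)]
for w,s,t in zip(W,[(178,117),(372,188),(491,292)],[(163,578),(117,459),(117,355)]):
    X,e=tri('s46',(s[0]/7+95-.4,s[1]/7+290-.4),'t46',(t[0]/4+505-.4,t[1]/4+160-.4)); print(X,e,(X[:2]-w)*1000)
```

```text
[ 0.4306 -0.3624  0.1073] 0.001937385604634149 [ 0.5849 -5.0711]
[ 0.4858 -0.3479  0.1053] 0.0005786151886718162 [ 1.3286 15.2948]
[ 0.5343 -0.3527  0.1056] 0.00037236241193230397 [-4.3946 16.2824]
```

Run:
```python
from h import *
P=xyz('t46'); print('die rim max z',np.nanmax(P[217:230,327:340,2]),'bolster',np.nanmedian(P[208:243,315:350,2]))
P=xyz('w16'); print(np.nanpercentile(P[150:208,292:350,2],[50,90,99]))
crop('s46',290,130,450,290,4,'s46t')
a=load('top0')[0].astype(int);b=load('t46')[0].astype(int)
for n,(u0,v0,u1,v1) in dict(pl=(410,145,490,190),cut=(210,158,282,190),blk=(285,142,325,182),tubs=(125,205,275,345)).items(): print(n,np.abs(a-b)[v0:v1,u0:u1].max(), (np.abs(a-b)[v0:v1,u0:u1].max(2)>40).sum())
```

```text
die rim max z 0.05353980032150274 bolster 0.03587428726136965
[0.0439 0.0502 0.0513]
pl 5 0
cut 5 0
blk 5 0
tubs 62 53
```

View pics/s46t.png

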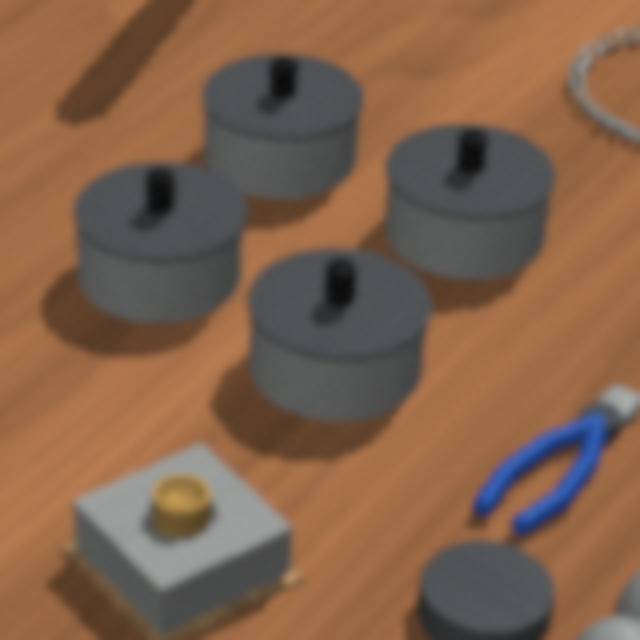

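All four tubs are closed, the die rim is at about 0.050 m (fully down), and the bystanders haven't moved. Handing in.

```bash
python3 -c "
from rig import env
print(env.observe()['time_s']); print(env.close_job())"
```

```text
59.05
the job is handed in; nothing more can be done
None
```

The bench is set up for doming and the job is handed in at 59 s of the 210 s allowed. No verdict was reported.

- **Tubs:** I opened them one at a time and put each lid back before opening the next. Two held steel dies, one was empty, and the fourth held the brass die. The last pictures show all four closed and level, with the steel dies left inside.
- **Brass die:** It stands hollow up in the bolster recess. Its rim measures about 50–51 mm above the bench in the wrist view, where fully down is 50 mm. The top view's highest reading was 53.5 mm, about 3 mm more, which is roughly the error seen elsewhere with that camera.
- **Punches:** Three were on the bench. I picked each up by its ball, tipped it upright against its well wall, and lowered it until the force showed the foot on the bottom. They stand ball up in wells 0, 1 and 2, and well 3 is empty.
- **Punch lean:** The wells are loose, so the punches lean. The balls in wells 1 and 2 sit about 15–17 mm off the well centre (about 9°), and the one in well 0 about 5 mm off. Ball centres measured about 105–107 mm against an expected 109 mm, which I put down to camera error.
- **Bystanders:** The pliers, cutters and round block show no change between the first and last top pictures. I saw no dropped grip and no knocked punch.

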